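# Put the force-calibration stand away

### The job

Put the calibration stand away: take the load cell off the fixture and stand it upright in the black tray, then lower the cover plate over the fixture's two pins until it lies flush. Hang every test weight that is out on the table by its handle on the rack, one to a hook near the middle of its handle bar, at any time, and leave the other things on the bench where they are.

Things in the scene. Friction and masses are not known exactly. Their poses are not given: they have to be found in the camera images.
- load_cell: steel load cell: a round body 52 mm across and 30 mm high, tapering at 30 to 34 mm to a round boss 30 mm across that reaches up to 60 mm; origin at the centre of its underside, z up. It starts standing on the fixture between the pins. 0.25 to 0.5 kg
- tray: black open tray fixed to the table, 110 x 110 mm, 30 mm high, walls 5 mm, inner floor 5 mm above the table; origin at the centre of its underside, x and y along its sides
- fixture: dark steel fixture block fixed to the table, 100 mm (its x) by 130 mm (its y) and 30 mm high, origin at the centre of its underside. Two upright locating pins, 10 mm in diameter and 16 mm high with tapered tips, stand on its top at y = +42 and -42 mm (x = 0)
- cover: aluminium cover plate, 100 mm (its x) by 130 mm (its y) and 8 mm thick, two 12 mm through holes at y = +42 and -42 mm (x = 0), fitting the pins either way round. On its middle a black grip block 16 mm (x) by 44 mm (y) reaches from 8 to 40 mm above the underside. Origin at the centre of the underside. About 0.3 kg. Starts flat on the table
- rack: aluminium weight rack, fixed: a cross bar 470 mm long (its y), 168 to 204 mm high, with four steel hooks pointing along its -x, towards the robot. Each is a level rod 8 mm thick, axis 190 mm high, 104 mm long from the bar's front face (rack x = 0), then sloping up to a tip 116 mm out, top 212 mm high: nothing is higher. Origin on the table under the front face at mid length
- hook0 (a point): where the centre of a weight's handle bar lies when it hangs on the leftmost (rack y = +187.5 mm) hook: 70 mm out from the rack's bar, 8 mm above the rod's centre line (198 mm above the table); axes as the rack's
- hook1 (a point): where the centre of a weight's handle bar lies when it hangs on the second (rack y = +62.5 mm) hook: 70 mm out from the rack's bar, 8 mm above the rod's centre line (198 mm above the table); axes as the rack's
- hook2 (a point): where the centre of a weight's handle bar lies when it hangs on the third (rack y = -62.5 mm) hook: 70 mm out from the rack's bar, 8 mm above the rod's centre line (198 mm above the table); axes as the rack's
- hook3 (a point): where the centre of a weight's handle bar lies when it hangs on the rightmost (rack y = -187.5 mm) hook: 70 mm out from the rack's bar, 8 mm above the rod's centre line (198 mm above the table); axes as the rack's
- weight0: steel test weight (may be absent): block 40 mm (its x) by 96 mm (its y), 12 mm thick, with a rigid square handle of 8 mm round rod on top: uprights at y = +42 and -42 mm, a level bar along y, its axis 77 mm above the underside; opening 76 mm wide, 61 mm high. Origin at the centre of the underside, z up. About 0.35 kg. Starts upright on the table
- weight0_bar (a point): middle of that weight's handle bar, on the rod's centre line; axes as the weight's
- weight1: steel test weight (may be absent): block 40 mm (its x) by 96 mm (its y), 16 mm thick, with a rigid square handle of 8 mm round rod on top: uprights at y = +42 and -42 mm, a level bar along y, its axis 81 mm above the underside; opening 76 mm wide, 61 mm high. Origin at the centre of the underside, z up. About 0.45 kg. Starts upright on the table
- weight1_bar (a point): middle of that weight's handle bar, on the rod's centre line; axes as the weight's
- weight2: steel test weight (may be absent): block 40 mm (its x) by 96 mm (its y), 20 mm thick, with a rigid square handle of 8 mm round rod on top: uprights at y = +42 and -42 mm, a level bar along y, its axis 85 mm above the underside; opening 76 mm wide, 61 mm high. Origin at the centre of the underside, z up. About 0.55 kg. Starts upright on the table
- weight2_bar (a point): middle of that weight's handle bar, on the rod's centre line; axes as the weight's
- weight3: steel test weight (may be absent): block 40 mm (its x) by 96 mm (its y), 24 mm thick, with a rigid square handle of 8 mm round rod on top: uprights at y = +42 and -42 mm, a level bar along y, its axis 89 mm above the underside; opening 76 mm wide, 61 mm high. Origin at the centre of the underside, z up. About 0.65 kg. Starts upright on the table
- weight3_bar (a point): middle of that weight's handle bar, on the rod's centre line; axes as the weight's
- jar: bystander: small white screw-top jar, 40 mm across and 50 mm tall; origin at the centre of its underside
- wrench: bystander: small steel wrench, 120 mm long, lying flat
- meter: bystander: grey handheld meter with a green display, 150 x 75 x 34 mm, lying flat; origin at the centre of its underside
- screwdriver: bystander: screwdriver, 180 mm long, lying
- flange: bystander: steel flange ring, 60 mm across, 18 mm thick; origin at the centre of its underside
- cleaner: bystander: white bottle, 56 mm across, 150 mm tall; origin at the centre of its underside
- adapter: bystander: brass adapter, 36 mm across, 40 mm tall; origin at the centre of its underside
Mind the look-alikes: they are no part of the job. What is shaped like the weight0 but yellow is not meant.

How it is judged:
By the outcome, as a careful person would: the job done as asked, in the order asked, and still so for the second after the job is handed in, with the robot touching nothing.
Of weight0, weight1, weight2, weight3 only 3 to 4 are there at a start; the rules pass over those that are not, and their reading is None.
At some moment in a run one of weight0, weight1, weight2, weight3, cover may be knocked a few centimetres aside while the robot is not near it.
It also fails if it takes over 210 s, if anything falls off the work surface, if the arm or the gripper's body presses on something with over 40 N, if the wrist force passes 120 N, or if a joint passes its speed limit or range.

### The arm

A 6-joint arm with a two-finger parallel gripper is mounted at the origin on the work surface. World frame = base frame: x ahead of the robot, y to its left, z up, the work surface at z = 0. Lengths are in m, angles in degrees, forces in N, time in s.
With the tool pointing down it reaches from about 0.35 to 0.875 m from the base axis. Payload 4.2 kg.
Tool frame: the origin (TCP) lies on the centre line of the jaws, within the pads' length; the fingertips stand r.tip_extent ahead of it and the grasp point (between the pads) lies 11 mm behind it (r.tip_extent is the distance from the TCP to the fingertips, in m); z points along the fingers, y is the line along which they close (so a half turn about z gives the same grasp; the last joint's range is limited). The gripper opens to 87 mm and grips with 3 to 60 N. Pads are 19 mm wide; open, the fingers measure 117 mm over their backs; the gripper's body (75 mm by 190 mm) begins 51 mm behind the grasp point.
Start: joints at [89.358, 22.042, 0.453, 0, -68.411, -14.817], TCP at [0.167, 0.602, 0.231] pointing down, gripper open.
Joint ranges: [-179.83, 179.83], [-69.29, 118.12], [-61.27, 80.66], [-181.25, 117.63], [-171.15, -9.14], [-177.46, 177.46]. Speed limits (degrees/s): [159.86, 159.86, 180, 180, 180, 180].

### API

Orientations are given as a 3x3 rotation matrix whose columns are the frame's x, y, z axes.
In Python, from station import r gives the robot as it stands.
- The arm moves only by the shell command python3 -m jog 'ROWS'. ROWS is text: rows parted by semicolons, each of 5 numbers parted by spaces: the opening, from 0 (shut) to 1 (fully open), then the shift along the world's x, y, z in mm, then the turn about the world's z in degrees. In form: hand dx dy dz roll; .... A call has 1 to 5 rows; each row shifts and turns the commanded pose from where the row before left it; what a row does not reach is not made up. A row lasts 1/8 s, in which the tool goes at most 62.5 mm and 10.7 degrees, less where a joint would pass 70% of its speed; a pose out of reach is approached as far as the arm can. A call is refused whole if a number of a shift passes 62.5 or a number of a turn 10.7, either way. A call with a gripper value outside its range is refused whole. The fingers move at their own pace and stop on an object; the grip force is fixed at half the most. Time passes only in rows, so rows that do not move let the fingers close. It gives the time, the measured TCP pose, the force, the opening and the grip force at its end, in the units of the state.
- r.sense(): the state, without advancing time (a new reading comes with each control period).
- r.capture(name): name is "side" or "top"; returns a dict with "pixels" (384x512x3 uint8, red, green, blue), "fovy" (degrees; the focal length in pixels is half the picture's height over the tangent of half this angle, whatever the lens; pixels are square), "cx", "cy" (the principal point, pixels), "k1" (the pictures are not rectified: a ray, as slopes to the right and down, at radius r is drawn at 1 + k1 r^2 times it, then the intrinsics apply), "origin" and "orientation" of the camera in the world. Camera axes: x right, y down, z forward; pixel columns grow to the right and rows downward; lengths in m; the calibration is good to about 2 mm. A picture is of the moment at which its call begins. There is no depth.
- r.finish_job(): hands the job in; it is judged then, once.
The state is a dict: "time_s": time; "joints": joint angles; "joint_velocities": joint speeds; "effort": joint torques, N m; "tcp_pos": TCP position; "ee_rot": TCP orientation; "wrist_force": force on the tool from outside, world axes, zero at the start; "moment": the same for the moment, N m; "gripper_width": opening from 0.0 (shut) to 1.0 (fully open); "gripper_force": force on a finger pad.
Only numpy, scipy, OpenCV 4.12 (cv2) and the standard library are available. Lean on these libraries where they do the work, as an engineer would, in place of code of your own. Each camera call takes 0.05 s, during which the arm holds its last target. There are 200 camera calls.

## Working session

There is one attempt and no reset: what is moved stays moved. The work goes in short steps, Python scripts to look and compute and a shell command to move; the robot and the scene stay as the last step left them, time stands still between calls to the robot, and variables do not carry over. Pictures are saved under pics/ and viewed, at most 14 in all, crops included, and the job is handed in when it is done.

```bash
ls; mkdir -p pics
python3 - <<'E'
from station import r
import cv2
s=r.sense(); print({k:s[k] for k in("time_s","tcp_pos","gripper_width","wrist_force")}, s["ee_rot"], r.tip_extent)
for n in("side","top"):
    c=r.capture(n); cv2.imwrite(f"pics/{n}0.png",cv2.resize(c["pixels"][:,:,::-1],(800,600),interpolation=cv2.INTER_CUBIC))
    print(n,{k:c[k] for k in c if k!="pixels"})
E
```

```text
pics
{'time_s': 0.0, 'tcp_pos': array([0.16642083, 0.60183368, 0.22945582]), 'gripper_width': 1.0014105969146414, 'wrist_force': array([ 0.57189082,  0.24773883, -0.52897204])} [[ 9.63780410e-01 -2.66696633e-01 -4.76220704e-04]
 [-2.66697037e-01 -9.63778069e-01 -2.12695634e-03]
 [ 1.08281025e-04  2.17692551e-03 -9.99997625e-01]] 0.008
side {'fovy': 50.5552939838631, 'cx': 259.3072112734243, 'cy': 195.00824776312118, 'k1': 0.04494159722562018, 'origin': array([-0.20545176, -0.8077905 ,  0.91615001]), 'orientation': array([[ 0.79335248, -0.3380488 ,  0.50627547],
       [-0.60849851, -0.46485286,  0.64314957],
       [ 0.01792766, -0.81831218, -0.57449437]])}
top {'fovy': 51.93448547624501, 'cx': 256.0528034691794, 'cy': 191.15881520586217, 'k1': -0.09440364329495642, 'origin': array([0.26485275, 0.07163044, 1.3282704 ]), 'orientation': array([[-0.00999127, -0.98355033,  0.18035776],
       [-0.99989878,  0.00799983, -0.01176561],
       [ 0.01012924, -0.18045706, -0.98353071]])}
```

View pics/top0.png

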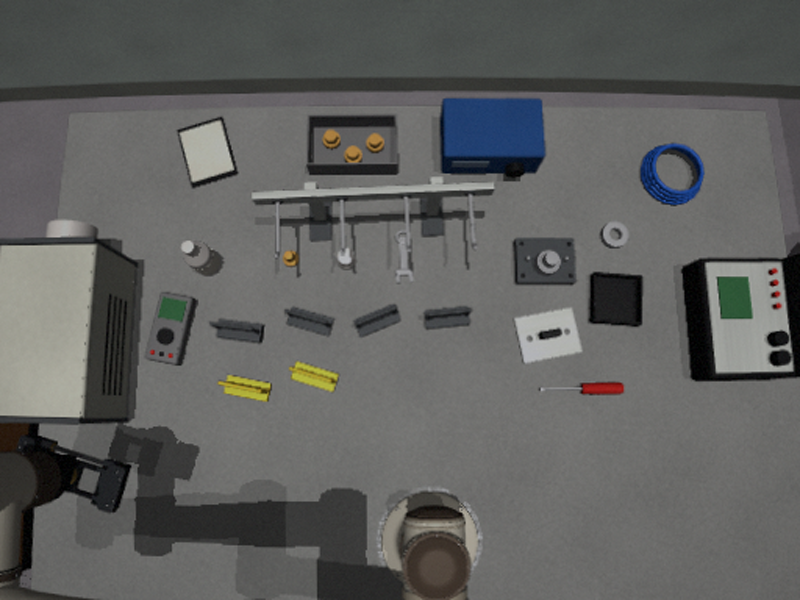

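View pics/side0.png

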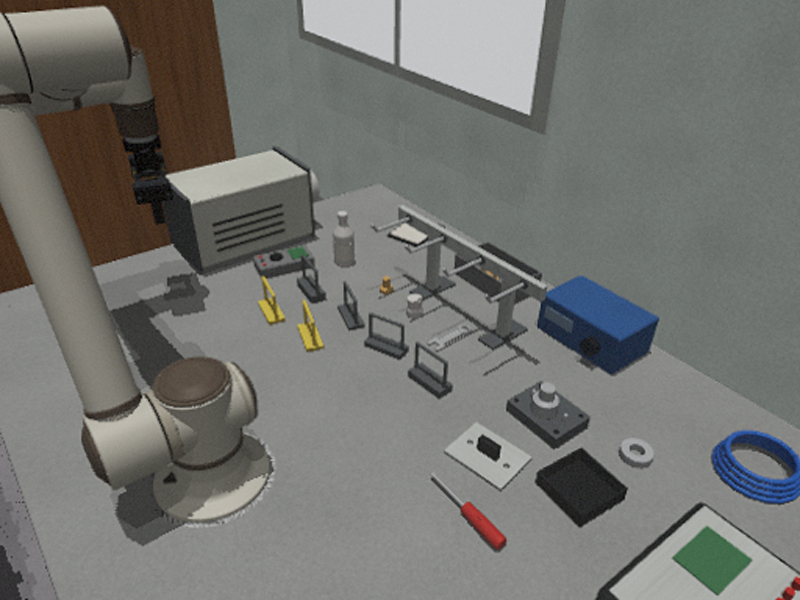

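Seen (800-px pictures). Top view:
- Dark weights at (240,330), (310,320), (377,320) and (447,317). Yellow look-alikes at (246,387) and (315,376).
- Load cell on the fixture at (548,260), with the flange ring (614,235) as a look-alike.
- Black tray (615,298), with the grey open box of orange parts (352,145) as a look-alike.
- Cover (548,335), with the white pad (207,152) as a look-alike.

I choose the four dark weights, the cell on the fixture, the black square tray and the white plate with the grip. Next are the close crops.

```bash
cat > h.py <<'E'
import numpy as np, cv2
from station import r
def cam(n): return r.capture(n)
def K(c):
    f=c["pixels"].shape[0]/2/np.tan(np.radians(c["fovy"]/2)); return np.array([[f,0,c["cx"]],[0,f,c["cy"]],[0,0,1.]])
def rays(c,uv):
    p=cv2.undistortPoints(np.array(uv,float).reshape(-1,1,2),K(c),np.array([c["k1"],0,0,0.])).reshape(-1,2)
    d=np.c_[p,np.ones(len(p))]@c["orientation"].T
    return d/np.linalg.norm(d,axis=1)[:,None]
def onz(c,uv,z):
    d=rays(c,uv); o=c["origin"]; return o+d*((z-o[2])/d[:,2])[:,None]
def tri(c1,uv1,c2,uv2):
    out=[]
    for a,b in zip(rays(c1,uv1),rays(c2,uv2)):
        A=np.c_[a,-b]; t=np.linalg.lstsq(A,c2["origin"]-c1["origin"],rcond=None)[0]
        p,q=c1["origin"]+t[0]*a,c2["origin"]+t[1]*b; out.append(np.r_[(p+q)/2,np.linalg.norm(p-q)])
    return np.array(out)
def proj(c,P):
    q=(np.array(P,float).reshape(-1,3)-c["origin"])@c["orientation"]
    return cv2.projectPoints(q,np.zeros(3),np.zeros(3),K(c),np.array([c["k1"],0,0,0.]))[0].reshape(-1,2)
def crop(c,u0,v0,u1,v1,s,g=0.6):
    im=c["pixels"][v0:v1,u0:u1,::-1]; im=(255*(im/255.)**g).astype(np.uint8)
    im=cv2.resize(im,None,fx=s,fy=s,interpolation=cv2.INTER_CUBIC)
    for u in range((u0+9)//10*10,u1,10):
        x=int((u+.5-u0)*s); cv2.line(im,(x,0),(x,8),(0,0,255),1)
        if u%20==0: cv2.putText(im,str(u),(x+2,10),0,.35,(0,255,255),1)
    for v in range((v0+9)//10*10,v1,10):
        y=int((v+.5-v0)*s); cv2.line(im,(0,y),(8,y),(0,0,255),1); cv2.putText(im,str(v),(10,y+4),0,.35,(0,255,255),1)
    return im
E
python3 - <<'E'
from h import *
import pickle
t=cam("top"); s=cam("side"); pickle.dump((t,s),open("c0.pkl","wb"))
a=crop(t,130,185,310,228,4.4); b=crop(t,320,145,420,237,4.3)
m=np.zeros((600,800,3),np.uint8); m[:a.shape[0],:a.shape[1]]=a; y=a.shape[0]+5; m[y:y+b.shape[0],:b.shape[1]]=b[:600-y]
cv2.imwrite("pics/t1.png",m)
cv2.imwrite("pics/s1.png",crop(s,188,155,298,258,5.8)); cv2.imwrite("pics/s2.png",crop(s,280,235,408,340,5.6))
E
```

```text
(no output)
```

View pics/t1.png

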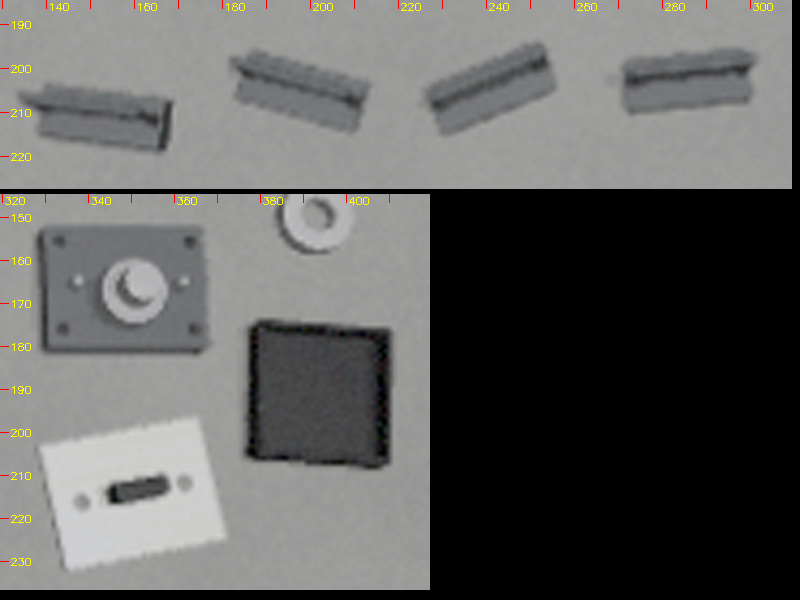

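View pics/s1.png

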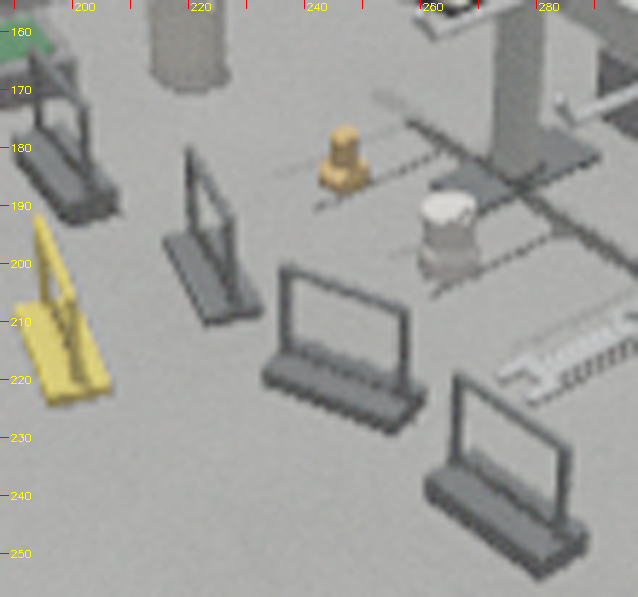

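View pics/s2.png

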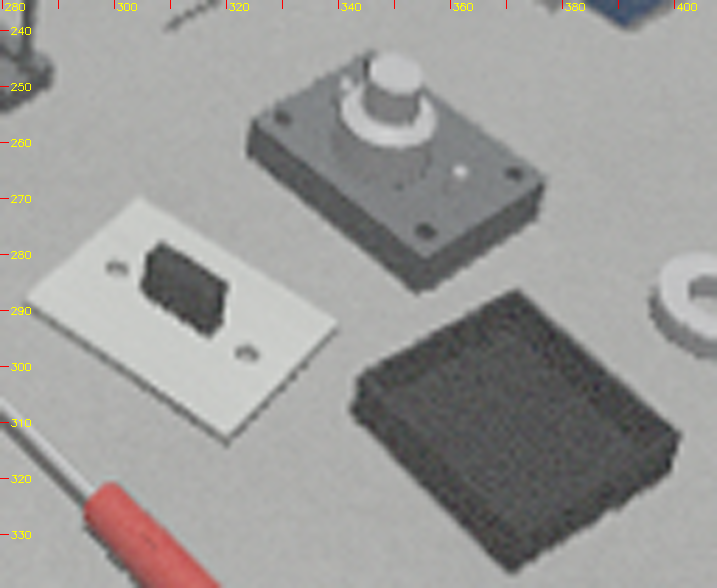

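Crops: the weights are dark steel with no yellow among the four. In the top view their bars run roughly u 133–165, 182–212, 227–254 and 271–301, at v 199–212. The cell stands on the fixture at (351,167), the tray centre is at (394,191), and the cover has holes at (338,216) and (362,211).

Run:
```python
from h import *
import pickle
t,s=pickle.load(open("c0.pkl","rb"))
np.set_printoptions(precision=4,suppress=True)
T1=lambda L:[(130+x/4.4-.5,185+y/4.4-.5) for x,y in L]
T2=lambda L:[(320+x/4.3-.5,145+(y-194)/4.3-.5) for x,y in L]
S1=lambda L:[(188+x/5.8-.5,155+y/5.8-.5) for x,y in L]
S2=lambda L:[(280+x/5.6-.5,235+y/5.6-.5) for x,y in L]
def show(n,a,b):
    P=tri(t,a,s,b); print(n); print(P)
    if len(P)==2: d=P[1]-P[0]; print("  mid",P.mean(0)[:3],"len",np.linalg.norm(d[:3]),"yaw",np.degrees(np.arctan2(d[1],d[0])))
for n,a,b in [("A",[(20,97),(158,113)],[(35,55),(85,98)]),("B",[(232,62),(362,96)],[(188,152),(232,215)]),
 ("C",[(430,97),(548,50)],[(285,268),(408,310)]),("D",[(624,71),(754,62)],[(460,380),(567,450)])]: show(n,T1(a),S1(b))
show("pins",T2([(78,282),(184,281)]),S2([(347,85),(460,171)]))
show("holes",T2([(82,501),(184,482)]),S2([(117,267),(247,352)]))
show("covercorn",T2([(40,445),(198,417),(226,537),(70,570)]),S2([(27,293),(140,197),(338,325),(227,440)]))
show("fixt",T2([(45,228),(204,228),(206,346)]),S2([(252,118) if 0 else (370,52),(545,178),(420,258)]))
show("tray",T2([(258,320),(391,330),(247,458)]),S2([(517,290),(680,435),(357,375)]))
show("boss",T2([(143,284)]),S2([(397,72)]))
print(onz(t,T2([(78,282),(184,281)]),.046),onz(s,S2([(347,85),(460,171)]),.046))
a=crop(t,155,115,322,180,4.7); b=crop(s,235,128,352,195,4.7)
m=np.zeros((600,800,3),np.uint8); m[:a.shape[0],:a.shape[1]]=a; y=a.shape[0]; b=b[:600-y]; m[y:y+b.shape[0],:b.shape[1]]=b
cv2.imwrite("pics/rack.png",m); print(a.shape)
```

```text
A
[[0.4467 0.4482 0.0837 0.0014]
 [0.4281 0.342  0.1095 0.0048]]
  mid [0.4374 0.3951 0.0966] len 0.11079807303519275 yaw -99.95803099150581
B
[[0.472  0.2949 0.0758 0.0001]
 [0.443  0.198  0.092  0.0019]]
  mid [0.4575 0.2465 0.0839] len 0.10242344525858019 yaw -106.66009013928581
C
[[0.4456 0.1488 0.0792 0.0022]
 [0.4767 0.0638 0.0856 0.0018]]
  mid [0.4611 0.1063 0.0824] len 0.09074876471221659 yaw -69.91207871257231
D
[[ 0.4657  0.0063  0.0747  0.0057]
 [ 0.4682 -0.087   0.0854  0.0018]]
  mid [ 0.4669 -0.0404  0.08  ] len 0.09389212097401804 yaw -88.516208854823
pins
[[ 0.5887 -0.2206  0.0443  0.0019]
 [ 0.588  -0.3041  0.0453  0.0003]]
  mid [ 0.5884 -0.2624  0.0448] len 0.08355936002486986 yaw -90.49992120879983
holes
[[ 0.4189 -0.2225  0.0086  0.0011]
 [ 0.4332 -0.3049  0.0089  0.0008]]
  mid [ 0.4261 -0.2637  0.0087] len 0.08364604769790064 yaw -80.17575125677978
covercorn
[[ 0.4399 -0.1831 -0.0469  0.0742]
 [ 0.4344 -0.2684  0.1043  0.0805]
 [ 0.4079 -0.3385  0.0697  0.0617]
 [ 0.4094 -0.2625 -0.0917  0.093 ]]
fixt
[[ 0.6361 -0.1989  0.0286  0.0007]
 [ 0.6348 -0.327   0.0312  0.0014]
 [ 0.5391 -0.3237  0.0267  0.0013]]
tray
[[ 0.561  -0.368   0.0272  0.0012]
 [ 0.5512 -0.4756  0.0287  0.0005]
 [ 0.4527 -0.3546  0.0238  0.0066]]
boss
[[ 0.5757 -0.2602  0.0903  0.0026]]
[[ 0.5875 -0.2196  0.046 ]
 [ 0.588  -0.304   0.046 ]] [[ 0.5883 -0.222   0.046 ]
 [ 0.5873 -0.3045  0.046 ]]
(306, 785, 3)
```

View pics/rack.png

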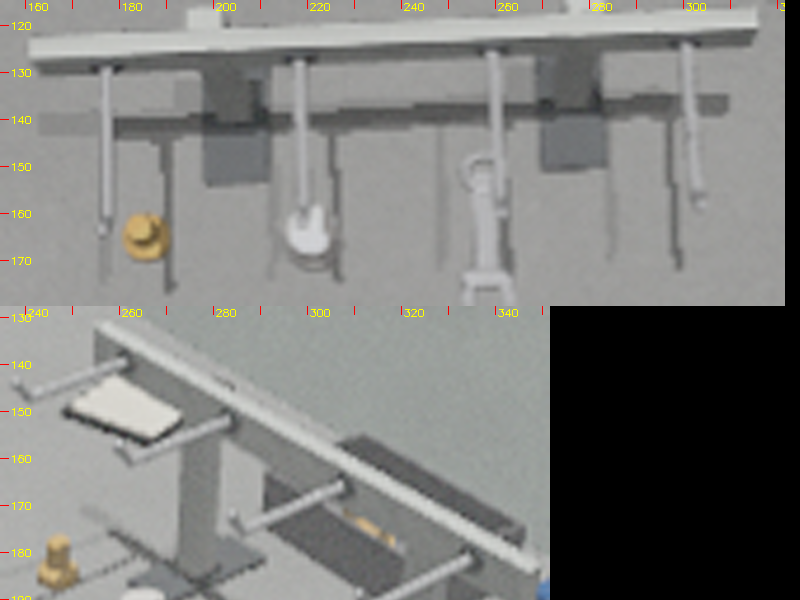

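Rack crop: the four rods run from (106,68), (299,62), (492,52) and (684,43) down to their tips, and they are clear in both views. Triangulating the hooks, checking the weights' heights, and fixing the cell, tray and grip.

Run:
```python
from h import *
import pickle
t,s=pickle.load(open("c0.pkl","rb"))
np.set_printoptions(precision=4,suppress=True)
T1=lambda L:[(130+x/4.4-.5,185+y/4.4-.5) for x,y in L]
T2=lambda L:[(320+x/4.3-.5,145+(y-194)/4.3-.5) for x,y in L]
S1=lambda L:[(188+x/5.8-.5,155+y/5.8-.5) for x,y in L]
S2=lambda L:[(280+x/5.6-.5,235+y/5.6-.5) for x,y in L]
TR=lambda L:[(155+x/4.7-.5,115+y/4.7-.5) for x,y in L]
SR=lambda L:[(235+x/4.7-.5,128+(y-306)/4.7-.5) for x,y in L]
print("base\n",tri(t,TR([(106,68),(299,62),(492,52),(684,43)]),s,SR([(123,365),(228,425),(345,487),(472,562)])))
print("tips\n",tri(t,TR([(102,230),(304,212),(502,208),(700,203)]),s,SR([(20,388),(122,452),(237,522),(358,597)])))
print("top base z.19\n",onz(t,TR([(106,68),(299,62),(492,52),(684,43)]),.19),"\ntip z.208\n",onz(t,TR([(102,230),(304,212),(502,208),(700,203)]),.208))
print("cell body z.06",onz(t,T2([(135,291)]),.062),"boss",onz(t,T2([(143,284)]),.09),onz(s,S2([(397,72)]),.09))
print("tray",onz(t,T2([(258,320),(391,330),(387,468),(247,458)]),.03).mean(0),"cover",onz(t,T2([(40,445),(198,417),(226,537),(70,570)]),.008).mean(0),"grip",onz(t,T2([(140,489)]),.04))
# side bar ends vs height: plan line from top
for n,a,b in [("A",[(20,97),(158,113)],[(35,55),(85,98)]),("B",[(232,62),(362,96)],[(188,152),(232,215)]),
 ("C",[(430,97),(548,50)],[(285,268),(408,310)]),("D",[(624,71),(754,62)],[(460,380),(567,450)])]:
  for h in (.077,.081,.085,.089):
    P=onz(t,T1(a),h);Q=onz(s,S1(b),h); d=Q[1]-Q[0]; u=P[1]-P[0];u/=np.linalg.norm(u)
    nrm=np.array([-u[1],u[0],0]); print(n,h,"sidelen %.4f toplen %.4f"%(np.linalg.norm(d),np.linalg.norm(P[1]-P[0])),"perp",(Q-P)@nrm,"along",(Q-P)@u,"midS",Q.mean(0)[:2],"midT",P.mean(0)[:2],"yaw S %.1f T %.1f"%(np.degrees(np.arctan2(d[1],d[0])),np.degrees(np.arctan2(u[1],u[0]))))
```

```text
base
 [[ 0.667   0.2972  0.1877  0.003 ]
 [ 0.6714  0.1713  0.1868  0.0003]
 [ 0.6772  0.0459  0.1893  0.0021]
 [ 0.6829 -0.0786  0.1872  0.0006]]
tips
 [[ 0.5574  0.2923  0.202   0.0022]
 [ 0.5657  0.167   0.2007  0.0036]
 [ 0.5689  0.0415  0.2011  0.0005]
 [ 0.5695 -0.0823  0.2054  0.0013]]
top base z.19
 [[ 0.6675  0.296   0.19  ]
 [ 0.6702  0.1711  0.19  ]
 [ 0.676   0.0465  0.19  ]
 [ 0.6816 -0.0781  0.19  ]] 
tip z.208
 [[ 0.5549  0.2917  0.208 ]
 [ 0.5653  0.1655  0.208 ]
 [ 0.5669  0.0418  0.208 ]
 [ 0.5693 -0.0823  0.208 ]]
cell body z.06 [[ 0.5761 -0.2603  0.062 ]] boss [[ 0.5747 -0.2594  0.09  ]] [[ 0.5773 -0.2604  0.09  ]]
tray [ 0.5    -0.4138  0.03  ] cover [ 0.4262 -0.2647  0.008 ] grip [[ 0.4245 -0.2615  0.04  ]]
A 0.077 sidelen 0.0684 toplen 0.1032 perp [0.0046 0.0116] along [-0.008  -0.0432] midS [0.452  0.4237] midT [0.4409 0.3993] yaw S -91.0 T -96.9
A 0.081 sidelen 0.0681 toplen 0.1029 perp [0.0026 0.0096] along [-0.003  -0.0381] midS [0.4488 0.4179] midT [0.4403 0.3982] yaw S -91.0 T -96.9
A 0.085 sidelen 0.0678 toplen 0.1025 perp [0.0007 0.0076] along [ 0.0021 
[... 1280 characters left out ...]
8 perp [-0.0082 -0.0046] along [0.0092 0.0012] midS [0.456  0.0989] midT [0.4601 0.1061] yaw S -66.0 T -68.5
D 0.077 sidelen 0.0834 toplen 0.0956 perp [0.0033 0.0076] along [ 0.0052 -0.0071] midS [ 0.4712 -0.0385] midT [ 0.4659 -0.0398] yaw S -83.6 T -86.5
D 0.081 sidelen 0.0830 toplen 0.0953 perp [0.0005 0.0047] along [ 0.0091 -0.0033] midS [ 0.468  -0.0422] midT [ 0.4652 -0.0395] yaw S -83.6 T -86.5
D 0.085 sidelen 0.0826 toplen 0.0950 perp [-0.0023  0.0019] along [0.013  0.0005] midS [ 0.4648 -0.0459] midT [ 0.4646 -0.0391] yaw S -83.6 T -86.5
D 0.089 sidelen 0.0822 toplen 0.0947 perp [-0.0051 -0.001 ] along [0.0169 0.0043] midS [ 0.4616 -0.0495] midT [ 0.4639 -0.0388] yaw S -83.6 T -86.5
```

Hooks are consistent: 125 mm spacing, rack yaw 2.4°, z about 0.19. The cell boss is at (0.576, -0.260, 0.090), the tray at (0.500, -0.414) and the cover at (0.426, -0.264) with yaw 9.8°. All agree with the sizes given. Moving to the cell.

```bash
python3 -m jog '1 0 0 40 0; 1 26 -54 20 -5; 1 26 -54 0 -5; 1 26 -54 0 -5; 1 26 -54 0 -5'; python3 -m jog '1 26 -54 0 -5; 1 26 -54 0 -5; 1 26 -54 0 -5; 1 26 -54 0 -5; 1 26 -54 0 -5'; python3 -m jog '1 26 -54 0 -5; 1 26 -54 0 -5; 1 26 -54 0 -5; 1 26 -54 0 -5; 1 26 -54 0 -5'; python3 -m jog '1 20 -50 -30 0; 1 0 0 0 0'
```

```text
time_s: 0.82
tcp_pos: [0.2707, 0.385, 0.2903]
ee_rot: [[0.813, -0.582, 0.0], [-0.582, -0.813, 0.0], [-0.0, -0.0, -1.0]]
wrist_force: [0.3, 0.4, -0.1]
gripper_width: 1.001
gripper_force: 0.0
time_s: 1.45
tcp_pos: [0.4006, 0.1151, 0.2906]
ee_rot: [[0.491, -0.871, 0.001], [-0.871, -0.491, 0.001], [-0.0, -0.001, -1.0]]
wrist_force: [1.0, 1.0, 0.9]
gripper_width: 1.0
gripper_force: 0.0
time_s: 2.08
tcp_pos: [0.5308, -0.155, 0.2903]
ee_rot: [[0.076, -0.997, 0.0], [-0.997, -0.076, 0.0], [-0.0, -0.0, -1.0]]
wrist_force: [0.9, 0.8, 0.5]
gripper_width: 1.001
gripper_force: 0.0
time_s: 2.33
tcp_pos: [0.5493, -0.2057, 0.2559]
ee_rot: [[0.074, -0.997, -0.008], [-0.997, -0.074, 0.002], [-0.002, 0.008, -1.0]]
wrist_force: [-1.4, 0.7, -0.4]
gripper_width: 0.996
gripper_force: 0.0
```

```bash
python3 -m jog '1 26 -54 0 -4; 1 0 0 -60 0; 1 0 0 -60 0; 1 0 0 -50 0; 1 0 0 0 0'; python3 -m jog '1 0 0 -8 0; 1 0 0 0 0'
```

```text
time_s: 2.95
tcp_pos: [0.5734, -0.2557, 0.0868]
ee_rot: [[0.01, -1.0, -0.009], [-1.0, -0.01, 0.002], [-0.002, 0.009, -1.0]]
wrist_force: [-0.1, -0.8, 0.3]
gripper_width: 1.001
gripper_force: 0.0
time_s: 3.2
tcp_pos: [0.5776, -0.2571, 0.0845]
ee_rot: [[0.01, -1.0, 0.004], [-1.0, -0.01, -0.001], [0.001, -0.004, -1.0]]
wrist_force: [0.1, 0.9, 0.2]
gripper_width: 0.996
gripper_force: 0.0
```

Run:
```python
from h import *
t=cam("top");s=cam("side")
a=crop(t,320,130,400,190,5);b=crop(s,310,215,400,290,4.4)
m=np.zeros((330,800,3),np.uint8);m[:a.shape[0],:a.shape[1]]=a;m[:b.shape[0],402:402+b.shape[1]]=b[:,:398]
cv2.imwrite("pics/g1.png",m)
```

```text
(no output)
```

View pics/g1.png

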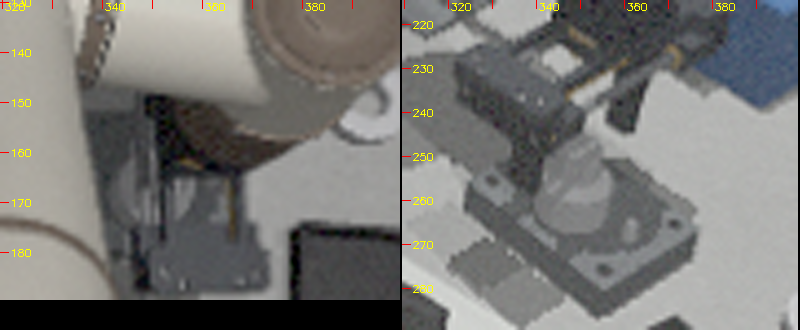

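The side crop shows the boss (345,250) standing between the open fingers. Finishing the descent and closing.

```bash
python3 -m jog '1 -1 -3 -7 0; 1 0 0 0 0; 0 0 0 0 0; 0 0 0 0 0; 0 0 0 0 0'; python3 -m jog '0 0 0 0 0; 0 0 0 0 0; 0 0 0 20 0; 0 0 0 40 0; 0 0 0 0 0'
```

```text
time_s: 3.92
tcp_pos: [0.5754, -0.26, 0.0754]
ee_rot: [[0.009, -1.0, 0.0], [-1.0, -0.009, -0.0], [0.0, -0.0, -1.0]]
wrist_force: [0.8, 0.0, -0.4]
gripper_width: 0.746
gripper_force: 0.0
time_s: 4.55
tcp_pos: [0.5776, -0.2607, 0.1393]
ee_rot: [[0.01, -1.0, 0.008], [-1.0, -0.01, -0.002], [0.002, -0.008, -1.0]]
wrist_force: [0.8, -0.4, 0.3]
gripper_width: 0.175
gripper_force: 0.0
```

Fingers are slower than I allowed for, so I lifted before they closed. Reopen, go back down and close for longer.

```bash
python3 -m jog '1 0 0 0 0; 1 0 0 0 0; 1 0 0 0 0; 1 0 0 0 0; 1 0 0 0 0'; python3 -m jog '1 0 0 0 0; 1 0 0 0 0'
python3 - <<'E'
from h import *
import pickle
_,s0=pickle.load(open("c0.pkl","rb"))
s=cam("side"); d=np.abs(s["pixels"].astype(int)-s0["pixels"]).sum(2)
print("diff on boss/shoulder",d[246:262,341:358].mean(), d[275:300,290:330].mean())
E
```

```text
time_s: 5.18
tcp_pos: [0.5752, -0.26, 0.1351]
ee_rot: [[0.009, -1.0, -0.0], [-1.0, -0.009, 0.0], [-0.0, 0.0, -1.0]]
wrist_force: [0.3, -0.3, 0.0]
gripper_width: 0.655
gripper_force: 0.0
time_s: 5.42
tcp_pos: [0.5753, -0.26, 0.1354]
ee_rot: [[0.009, -1.0, 0.0], [-1.0, -0.009, -0.0], [0.0, -0.0, -1.0]]
wrist_force: [-0.6, -1.2, -0.4]
gripper_width: 0.884
gripper_force: 0.0
diff on boss/shoulder 115.81617647058823 32.343
```

```bash
python3 -m jog '1 0 0 0 0; 1 0 0 -40 0; 1 0 0 -20 0; 1 0 0 0 0; 0 0 0 0 0'; python3 -m jog '0 0 0 0 0; 0 0 0 0 0; 0 0 0 0 0; 0 0 0 0 0; 0 0 0 0 0';python3 -m jog '0 0 0 0 0; 0 0 0 0 0; 0 0 0 0 0'
```

```text
time_s: 6.1
tcp_pos: [0.5761, -0.2603, 0.0764]
ee_rot: [[0.01, -1.0, 0.002], [-1.0, -0.01, -0.001], [0.001, -0.002, -1.0]]
wrist_force: [-0.4, 0.3, 0.2]
gripper_width: 0.951
gripper_force: 0.0
time_s: 6.72
tcp_pos: [0.576, -0.2601, 0.0756]
ee_rot: [[0.01, -1.0, 0.002], [-1.0, -0.01, -0.0], [0.0, -0.002, -1.0]]
wrist_force: [3.0, 1.4, -0.1]
gripper_width: 0.405
gripper_force: 1.3
time_s: 7.1
tcp_pos: [0.5762, -0.2602, 0.0758]
ee_rot: [[0.01, -1.0, 0.002], [-1.0, -0.01, -0.001], [0.001, -0.002, -1.0]]
wrist_force: [3.8, 1.1, 1.6]
gripper_width: 0.338
gripper_force: 30.0
```

```bash
python3 -m jog '0 0 0 20 0; 0 0 0 40 0; 0 -26 -51 0 0; 0 -25 -51 0 0; 0 -25 -52 0 0'; python3 -m jog '0 0 0 0 0; 0 0 0 -40 0; 0 0 0 -30 0; 0 0 0 -8 0; 0 0 0 0 0'; python3 -m jog '0 0 0 0 0'
```

```text
time_s: 7.72
tcp_pos: [0.4961, -0.4137, 0.133]
ee_rot: [[0.009, -1.0, -0.006], [-1.0, -0.009, 0.004], [-0.005, 0.006, -1.0]]
wrist_force: [0.6, -1.2, -4.7]
gripper_width: 0.342
gripper_force: 29.9
time_s: 8.35
tcp_pos: [0.4989, -0.4133, 0.0566]
ee_rot: [[0.01, -1.0, -0.002], [-1.0, -0.01, 0.001], [-0.001, 0.002, -1.0]]
wrist_force: [0.4, -0.7, -3.8]
gripper_width: 0.342
gripper_force: 29.9
time_s: 8.48
tcp_pos: [0.5002, -0.4143, 0.0587]
ee_rot: [[0.01, -1.0, 0.002], [-1.0, -0.01, -0.001], [0.001, -0.002, -1.0]]
wrist_force: [0.2, -0.3, -4.5]
gripper_width: 0.341
gripper_force: 29.9
```

```bash
python3 -m jog '0 0 0 -5 0; 0 0 0 0 0; 0 0 0 -1 0; 0 0 0 0 0'; python3 -m jog '0 0 0 -1 0; 0 0 0 0 0'
```

```text
time_s: 8.98
tcp_pos: [0.4992, -0.4141, 0.0514]
ee_rot: [[0.009, -1.0, -0.0], [-1.0, -0.009, -0.0], [0.0, 0.0, -1.0]]
wrist_force: [0.2, -0.5, -4.5]
gripper_width: 0.34
gripper_force: 29.9
time_s: 9.22
tcp_pos: [0.4995, -0.4142, 0.0508]
ee_rot: [[0.01, -1.0, 0.0], [-1.0, -0.01, -0.0], [0.0, -0.0, -1.0]]
wrist_force: [-0.2, 0.4, -1.5]
gripper_width: 0.339
gripper_force: 30.0
```

```bash
python3 -m jog '1 0 0 0 0; 1 0 0 0 0; 1 0 0 0 0; 1 0 0 0 0; 1 0 0 0 0'; python3 -m jog '1 0 0 0 0; 1 0 0 50 0; 1 0 0 60 0; 1 0 0 50 0; 1 -25 50 0 9'; python3 -m jog '1 -25 50 0 0; 1 -24 50 0 0; 1 0 0 0 0'
python3 - <<'E'
from h import *
t=cam("top");s=cam("side")
b=crop(s,275,215,410,340,4.7);cv2.imwrite("pics/g2.png",b)
E
```

```text
time_s: 9.85
tcp_pos: [0.4993, -0.4141, 0.0504]
ee_rot: [[0.009, -1.0, 0.0], [-1.0, -0.009, -0.0], [0.0, -0.0, -1.0]]
wrist_force: [0.6, 0.2, -0.3]
gripper_width: 0.823
gripper_force: 0.0
time_s: 10.48
tcp_pos: [0.4779, -0.3669, 0.2153]
ee_rot: [[0.168, -0.986, 0.011], [-0.986, -0.168, -0.007], [0.008, -0.01, -1.0]]
wrist_force: [0.4, 2.2, -1.2]
gripper_width: 1.003
gripper_force: 0.0
time_s: 10.85
tcp_pos: [0.4232, -0.2616, 0.2109]
ee_rot: [[0.169, -0.986, 0.0], [-0.986, -0.169, 0.001], [-0.001, -0.0, -1.0]]
wrist_force: [0.6, -0.6, -0.4]
gripper_width: 1.0
gripper_force: 0.0
```

View pics/g2.png

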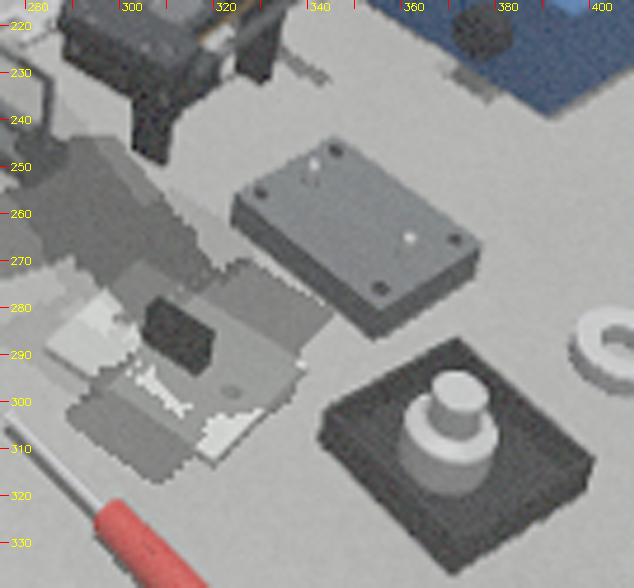

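The cell stands upright in the tray at (372,303), and the pins are free at (340,250) and (361,264). The cover has not moved. Going down on its grip block.

```bash
python3 -m jog '1 3 -2 -50 0; 1 0 0 -60 0; 1 0 0 -50 0; 1 0 0 -15 0; 1 0 0 0 0'; python3 -m jog '1 0 0 0 0; 1 0 0 -10 0; 1 0 0 0 0; 1 0 0 0 0'
```

```text
time_s: 11.58
tcp_pos: [0.4281, -0.2668, 0.0335]
ee_rot: [[0.165, -0.986, -0.003], [-0.986, -0.165, 0.001], [-0.001, 0.003, -1.0]]
wrist_force: [0.9, -1.1, 0.0]
gripper_width: 1.0
gripper_force: 0.0
time_s: 12.08
tcp_pos: [0.4284, -0.2661, 0.0256]
ee_rot: [[0.166, -0.986, 0.0], [-0.986, -0.166, -0.0], [0.0, -0.0, -1.0]]
wrist_force: [0.3, -0.3, 0.0]
gripper_width: 1.0
gripper_force: 0.0
```

```bash
python3 -m jog '1 -2 2 -4 0; 0.7 0 0 0 0; 0.5 0 0 0 0; 0.3 0 0 0 0; 0 0 0 0 0'; python3 -m jog '0 0 0 0 0; 0 0 0 0 0; 0 0 0 0 0; 0 0 0 0 0; 0 0 0 0 0'; python3 -m jog '0 0 0 0 0; 0 0 0 0 0'
```

```text
time_s: 12.7
tcp_pos: [0.4263, -0.2641, 0.0214]
ee_rot: [[0.166, -0.986, 0.0], [-0.986, -0.166, -0.0], [0.0, -0.0, -1.0]]
wrist_force: [-0.9, -0.2, -0.0]
gripper_width: 0.632
gripper_force: 0.0
time_s: 13.32
tcp_pos: [0.4263, -0.264, 0.0213]
ee_rot: [[0.166, -0.986, 0.0], [-0.986, -0.166, -0.0], [0.0, -0.0, -1.0]]
wrist_force: [1.4, -0.2, -0.3]
gripper_width: 0.184
gripper_force: 30.0
time_s: 13.58
tcp_pos: [0.4263, -0.264, 0.0213]
ee_rot: [[0.166, -0.986, 0.0], [-0.986, -0.166, -0.0], [0.0, -0.0, -1.0]]
wrist_force: [0.6, 0.8, -1.0]
gripper_width: 0.187
gripper_force: 30.0
```

```bash
python3 -m jog '0 0 0 20 0; 0 0 0 45 0; 0 40 0 0 -2.5; 0 40 0 0 -2.5; 0 41 1 0 -2.5'; python3 -m jog '0 41 1 0 -2.5; 0 0 0 0 0; 0 0 0 0 0; 0 0 0 0 0'
python3 - <<'E'
from h import *
import pickle
t=cam("top");s=cam("side");pickle.dump((t,s),open("c1.pkl","wb"));x=r.sense();print(x["tcp_pos"],x["ee_rot"][:2,1])
a=crop(t,315,135,395,200,5);b=crop(s,312,220,392,290,5)
m=np.zeros((360,800,3),np.uint8);m[:325,:400]=a;m[:350,400:]=b;cv2.imwrite("pics/g3.png",m)
E
```

```text
time_s: 14.2
tcp_pos: [0.5472, -0.2627, 0.0854]
ee_rot: [[0.033, -0.999, -0.002], [-0.999, -0.033, 0.001], [-0.001, 0.002, -1.0]]
wrist_force: [0.1, 0.5, -3.0]
gripper_width: 0.181
gripper_force: 30.0
time_s: 14.7
tcp_pos: [0.5868, -0.262, 0.0858]
ee_rot: [[-0.009, -1.0, -0.002], [-1.0, 0.009, 0.001], [-0.001, 0.002, -1.0]]
wrist_force: [-1.0, 0.3, -4.6]
gripper_width: 0.177
gripper_force: 30.0
[ 0.58734693 -0.26212911  0.08640288] [-0.99996418  0.00844427]
```

View pics/g3.png

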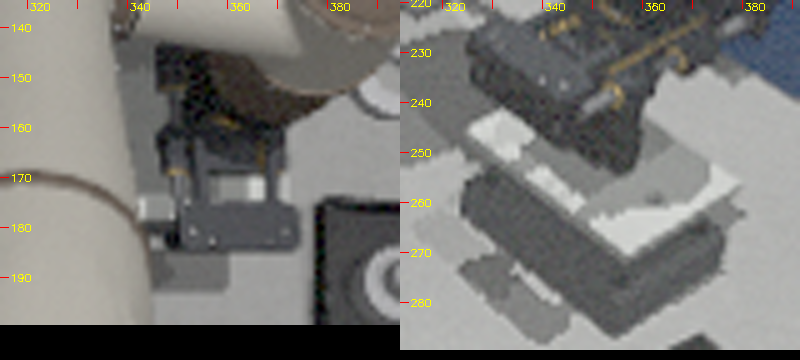

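Run:
```python
from h import *
import pickle
t,s=pickle.load(open("c1.pkl","rb")); np.set_printoptions(precision=4,suppress=True)
q=lambda x,y:(312+(x-400)/5-.5,220+y/5-.5)
P=onz(s,[q(655,197),q(467,130),q(740,183),q(628,258)],.0731);print(P)
print("diag mid",(P[1]+P[2])/2)
s0=pickle.load(open("c0.pkl","rb"))[1]
print("pins side z.046",onz(s0,[(280+347/5.6-.5,235+85/5.6-.5),(280+460/5.6-.5,235+171/5.6-.5)],.046))
# pin centroid by brightness in undisturbed fixture views
for nm,c,boxes in(("s0",s0,[(338,246,346,254),(358,261,366,269)]),("t0",pickle.load(open("c0.pkl","rb"))[0],[(333,161,342,170),(357,161,367,170)])):
  for u0,v0,u1,v1 in boxes:
    g=c["pixels"][v0:v1,u0:u1].astype(float).mean(2); w=np.clip(g-np.median(g)-25,0,None); V,U=np.mgrid[v0:v1,u0:u1]
    print(nm,(U*w).sum()/w.sum(),(V*w).sum()/w.sum(),onz(c,[((U*w).sum()/w.sum(),(V*w).sum()/w.sum())],.042))
```

```text
[[ 0.5843 -0.3047  0.0731]
 [ 0.5362 -0.1971  0.0731]
 [ 0.6346 -0.3267  0.0731]
 [ 0.5333 -0.3286  0.0731]]
diag mid [ 0.5854 -0.2619  0.0731]
pins side z.046 [[ 0.5883 -0.222   0.046 ]
 [ 0.5873 -0.3045  0.046 ]]
s0 341.6132226125839 250.51006068348772 [[ 0.5894 -0.2223  0.042 ]]
s0 361.6753069577081 265.13369713506137 [[ 0.5907 -0.3025  0.042 ]]
t0 337.9246231155779 164.59798994974875 [[ 0.5898 -0.2215  0.042 ]]
t0 358.05720653789007 166.21619613670134 [[ 0.5838 -0.2903  0.042 ]]
```

```bash
python3 -m jog '0 1 0 -14 0; 0 0 0 -3 0; 0 0 0 0 0'; python3 -m jog '0 0 0 -2 0; 0 0 0 0 0';python3 -m jog '0 0 0 -2 0; 0 0 0 0 0'
```

```text
time_s: 15.18
tcp_pos: [0.5888, -0.262, 0.0685]
ee_rot: [[-0.008, -1.0, -0.002], [-1.0, 0.008, 0.0], [-0.0, 0.002, -1.0]]
wrist_force: [0.0, -0.0, -3.4]
gripper_width: 0.18
gripper_force: 30.0
time_s: 15.42
tcp_pos: [0.5893, -0.262, 0.0673]
ee_rot: [[-0.008, -1.0, 0.0], [-1.0, 0.008, -0.0], [0.0, -0.0, -1.0]]
wrist_force: [-0.4, 0.7, -3.1]
gripper_width: 0.185
gripper_force: 30.0
time_s: 15.68
tcp_pos: [0.5892, -0.262, 0.0652]
ee_rot: [[-0.008, -1.0, -0.0], [-1.0, 0.008, 0.0], [-0.0, 0.0, -1.0]]
wrist_force: [0.2, -0.4, -4.9]
gripper_width: 0.181
gripper_force: 30.0
```

```bash
for i in 1 2 3; do python3 -m jog '0 0 0 -2 0; 0 0 0 0 0' | grep -E 'tcp|wrist'; done
```

```text
tcp_pos: [0.5892, -0.262, 0.0631]
wrist_force: [1.1, -0.3, -3.9]
tcp_pos: [0.5892, -0.262, 0.0612]
wrist_force: [-0.1, 0.2, -4.6]
tcp_pos: [0.5892, -0.262, 0.0591]
wrist_force: [-0.1, -0.6, -3.4]
```

No side force, so the holes are over the pins. Continuing to flush.

```bash
for i in 1 2; do python3 -m jog '0 0 0 -3 0; 0 0 0 0 0' | grep -E 'tcp|wrist'; done; python3 -m jog '0 0 0 -1 0; 0 0 0 0 0' | grep -E 'tcp|wrist';python3 -m jog '0 0 0 -1 0; 0 0 0 0 0' | grep -E 'tcp|wrist'
```

```text
tcp_pos: [0.5893, -0.262, 0.0561]
wrist_force: [0.1, 0.4, -3.9]
tcp_pos: [0.5892, -0.262, 0.053]
wrist_force: [1.1, -0.4, -4.7]
tcp_pos: [0.5892, -0.262, 0.0523]
wrist_force: [0.9, -0.7, -3.4]
tcp_pos: [0.5893, -0.262, 0.0514]
wrist_force: [0.4, 0.3, -3.7]
```

```bash
python3 -m jog '0 0 0 -1 0; 0 0 0 0 0' | grep -E 'tcp|wrist';python3 -m jog '1 0 0 0 0; 1 0 0 0 0; 1 0 0 0 0; 1 0 0 0 0; 1 0 0 0 0'; python3 -m jog '1 0 0 0 0; 1 0 0 0 0; 1 0 0 50 0; 1 0 0 60 0; 1 0 0 60 0'; python3 -m jog '1 -30 50 50 0; 1 -30 50 20 0; 1 -30 50 0 0; 1 -20 50 0 0; 1 0 0 0 0'
python3 - <<'E'
from h import *
import pickle
t=cam("top");s=cam("side");pickle.dump((t,s),open("c2.pkl","wb"))
a=crop(t,320,130,400,200,5);b=crop(s,312,225,392,295,5)
m=np.zeros((350,800,3),np.uint8);m[:350,:400]=a;m[:350,400:]=b;cv2.imwrite("pics/g4.png",m)
s0=pickle.load(open("c0.pkl","rb"))[1]
d=np.abs(s["pixels"].astype(int)-s0["pixels"]).sum(2)
for n,(u0,v0,u1,v1) in dict(A=(188,158,210,196),B=(213,176,235,213),C=(230,198,264,234),D=(258,215,292,258)).items(): print(n,d[v0:v1,u0:u1].mean())
E
```

```text
tcp_pos: [0.5893, -0.2621, 0.0514]
wrist_force: [-3.7, 1.8, 5.1]
time_s: 18.3
tcp_pos: [0.5893, -0.2621, 0.0502]
ee_rot: [[-0.008, -1.0, -0.0], [-1.0, 0.008, -0.0], [0.0, 0.0, -1.0]]
wrist_force: [-0.1, -0.3, 0.4]
gripper_width: 0.664
gripper_force: 0.0
time_s: 18.92
tcp_pos: [0.589, -0.262, 0.2221]
ee_rot: [[-0.008, -1.0, -0.0], [-1.0, 0.008, -0.0], [0.0, 0.0, -1.0]]
wrist_force: [1.6, -0.1, -0.3]
gripper_width: 0.996
gripper_force: 0.0
time_s: 19.55
tcp_pos: [0.4836, -0.069, 0.282]
ee_rot: [[-0.003, -1.0, 0.002], [-1.0, 0.003, 0.001], [-0.001, -0.002, -1.0]]
wrist_force: [0.1, -0.6, 0.4]
gripper_width: 1.0
gripper_force: 0.0
A 15.961722488038278
B 18.71990171990172
C 52.62908496732026
D 83.94322845417237
```

View pics/g4.png

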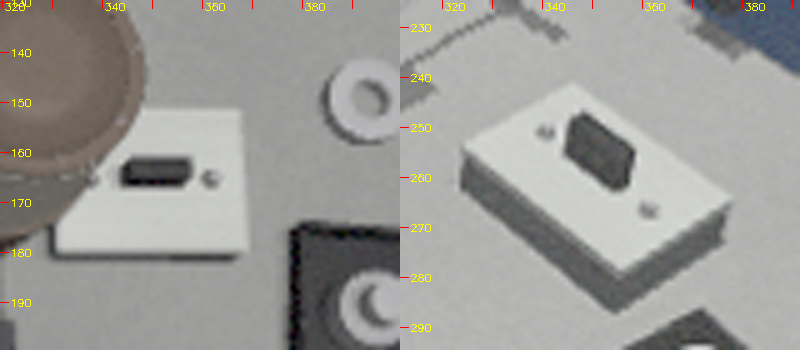

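The cover lies flush on the fixture in both views, with pins showing in both holes. Now the weights, from their block edges in the clean top view, checked against the bars.

Run:
```python
from h import *
import pickle
t,s=pickle.load(open("c0.pkl","rb")); np.set_printoptions(precision=4,suppress=True)
T1=lambda L:[(130+x/4.4-.5,185+y/4.4-.5) for x,y in L]
for n,f,b in [("A",[(38,133),(162,151)],[(45,83),(170,98)]),("B",[(236,101),(355,132)],[(248,50),(370,82)]),("C",[(443,134),(556,90)],[(428,88),(538,42)]),("D",[(630,113),(752,102)],[(622,62),(750,48)])]:
  F=onz(t,T1(f),0)
  B=onz(t,T1(b),.018)
  u=F[1]-F[0];L=np.linalg.norm(u);u/=L;nr=np.array([-u[1],u[0],0]); v=B[1]-B[0]
  print(n,"front len %.4f rear len %.4f depth %.4f"%(L,np.linalg.norm(v),(B.mean(0)-F.mean(0))@nr),"yaws",np.degrees(np.arctan2(u[1],u[0])),np.degrees(np.arctan2(v[1],v[0])),"cF",(F.mean(0)+.02*nr)[:2],"cB",(B.mean(0)-.02*nr)[:2])
# dark-mask blobs of each weight in side view
g=s["pixels"].astype(int); 
m=((g.max(2)<105)&(g.max(2)-g.min(2)<25)).astype(np.uint8)
for n,(u0,v0,u1,v1) in dict(A=(188,155,212,198),B=(213,174,237,214),C=(230,196,264,234),D=(258,214,292,258)).items():
  k,l,st,_=cv2.connectedComponentsWithStats(m[v0:v1,u0:u1],connectivity=8); i=1+st[1:,4].argmax(); V,U=np.nonzero(l==i); U=U+u0;V=V+v0
  j=U.argmin();print(n,len(U),"top",U[V==V.min()].mean(),V.min(),"leftmost",U.min(),V[U==U.min()].mean(),"right",U.max(),V[U==U.max()].mean(),"bottom",V.max())
```

```text
A front len 0.0984 rear len 0.0979 depth 0.0384 yaws -98.48550372430905 -97.19417350070137 cF [0.4426 0.4068] cB [0.4405 0.4037]
B front len 0.0958 rear len 0.0974 depth 0.0384 yaws -105.00075658535299 -105.20222160129096 cF [0.461  0.2532] cB [0.4588 0.2513]
C front len 0.0936 rear len 0.0912 depth 0.0360 yaws -69.00918871360741 -67.4606505972597 cF [0.4626 0.1077] cB [0.4592 0.1055]
D front len 0.0951 rear len 0.0991 depth 0.0384 yaws -85.35083979025242 -84.1804460310592 cF [ 0.466  -0.0459] cB [ 0.4644 -0.0446]
A 354 top 197.0 162 leftmost 188 169.5 right 208 189.0 bottom 193
B 253 top 220.0 180 leftmost 216 197.0 right 233 208.0 bottom 211
C 377 top 238.0 200 leftmost 233 219.5 right 261 223.0 bottom 229
D 455 top 266.5 219 leftmost 261 239.0 right 289 248.0 bottom 255
```

Weight poses (x, y, bar yaw, bar height):

| Weight | x | y | Bar yaw | Bar height |
|---|---|---|---|---|
| A | 0.4415 | 0.405 | -98° | about 0.089 |
| B | 0.460 | 0.252 | -105° | about 0.078 |
| C | 0.461 | 0.1065 | -68° | about 0.081 |
| D | 0.465 | -0.045 | -85° | about 0.085 |

The front and rear edges and the block lengths all fit the given sizes. Going to A.

```bash
python3 -m jog '1 -5 59 0 -1; 1 -5 59 0 -1; 1 -5 59 0 -1; 1 -5 59 0 -1; 1 -5 59 0 -1'; python3 -m jog '1 -6 59 0 -1; 1 -6 60 0 -1; 1 -5 60 0 -0.6; 1 0 0 -50 0; 1 0 0 -50 0'; python3 -m jog '1 0 0 -40 0; 1 0 0 0 0; 1 0 0 0 0'
python3 - <<'E'
from h import *
import pickle
t=cam("top");s=cam("side")
s0=pickle.load(open("c0.pkl","rb"))[1]
d=np.abs(s["pixels"].astype(int)-s0["pixels"]).sum(2)
for n,(u0,v0,u1,v1) in dict(A=(188,158,210,196),B=(213,176,235,213),C=(230,198,264,234),D=(258,215,292,258)).items(): print(n,d[v0:v1,u0:u1].mean())
a=crop(t,120,180,200,240,5);b=crop(s,170,130,250,230,5)
m=np.zeros((500,800,3),np.uint8);m[:300,:400]=a;m[:500,400:]=b;cv2.imwrite("pics/g5.png",m)
E
```

```text
time_s: 20.27
tcp_pos: [0.4607, 0.2247, 0.2808]
ee_rot: [[-0.098, -0.995, 0.0], [-0.995, 0.098, -0.0], [0.0, -0.0, -1.0]]
wrist_force: [1.5, -0.0, -0.2]
gripper_width: 0.999
gripper_force: 0.0
time_s: 20.9
tcp_pos: [0.4442, 0.4031, 0.179]
ee_rot: [[-0.141, -0.99, 0.0], [-0.99, 0.141, 0.0], [-0.0, -0.0, -1.0]]
wrist_force: [1.1, 0.8, -0.1]
gripper_width: 1.004
gripper_force: 0.0
time_s: 21.28
tcp_pos: [0.4446, 0.4032, 0.1424]
ee_rot: [[-0.141, -0.99, 0.002], [-0.99, 0.141, 0.001], [-0.002, -0.002, -1.0]]
wrist_force: [0.2, 1.1, 1.0]
gripper_width: 1.001
gripper_force: 0.0
A 53.67822966507177
B 34.68427518427519
C 8.017973856209151
D 8.267441860465116
```

View pics/g5.png

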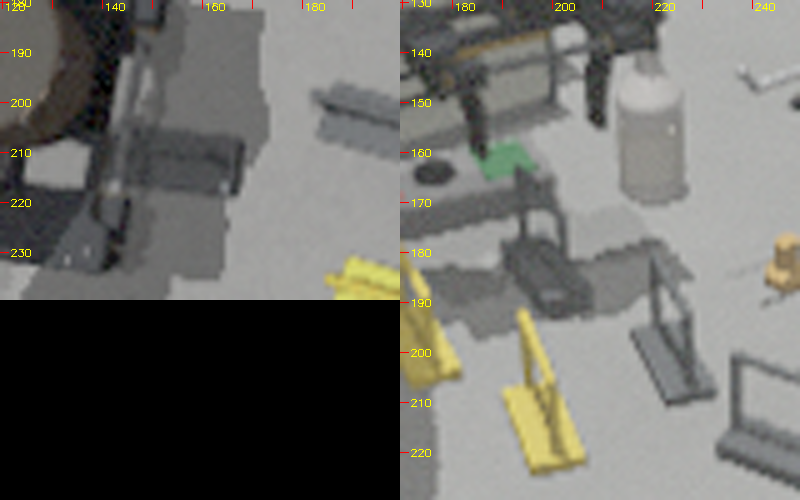

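A hangs between the open jaws: its handle is at side (193,168)–(203,178). B, C and D have not moved. Descending and gripping A.

```bash
python3 -m jog '0.7 -3 2 0 0; 0.6 0 0 -30 0; 0.5 0 0 -21 0; 0.5 0 0 0 0; 0.5 0 0 0 0'; python3 -m jog '0 0 0 0 0; 0 0 0 0 0; 0 0 0 0 0; 0 0 0 0 0; 0 0 0 0 0';python3 -m jog '0 0 0 0 0; 0 0 0 0 0; 0 0 0 0 0'
```

```text
time_s: 22.0
tcp_pos: [0.4404, 0.4055, 0.0915]
ee_rot: [[-0.14, -0.99, 0.002], [-0.99, 0.14, 0.002], [-0.002, -0.001, -1.0]]
wrist_force: [0.6, -0.3, 0.7]
gripper_width: 0.542
gripper_force: 0.0
time_s: 22.62
tcp_pos: [0.4401, 0.4046, 0.0901]
ee_rot: [[-0.14, -0.99, 0.0], [-0.99, 0.14, -0.0], [-0.0, -0.0, -1.0]]
wrist_force: [0.6, -0.4, -0.3]
gripper_width: 0.076
gripper_force: 30.0
time_s: 23.0
tcp_pos: [0.4401, 0.4047, 0.0901]
ee_rot: [[-0.14, -0.99, 0.0], [-0.99, 0.14, 0.0], [-0.0, -0.0, -1.0]]
wrist_force: [1.8, -0.2, 0.7]
gripper_width: 0.076
gripper_force: 30.0
```

```bash
python3 -m jog '0 0 0 10 0; 0 0 0 0 0; 0 0 0 10 0; 0 0 0 0 0; 0 0 0 0 0'
python3 - <<'E'
from h import *
import pickle
s=cam("side");pickle.dump(s,open("c3.pkl","wb"))
cv2.imwrite("pics/g6.png",crop(s,175,135,225,205,8))
E
```

```text
time_s: 23.62
tcp_pos: [0.4397, 0.4046, 0.11]
ee_rot: [[-0.14, -0.99, -0.0], [-0.99, 0.14, -0.0], [0.0, 0.0, -1.0]]
wrist_force: [-0.5, -0.2, -5.2]
gripper_width: 0.078
gripper_force: 30.0
```

View pics/g6.png

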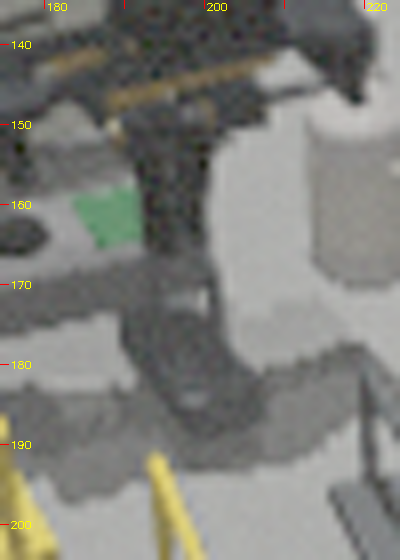

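A is held and hanging. Lifting and carrying it to hook0 (0.598, 0.294).

```bash
python3 -m jog '0 0 0 30 0; 0 0 0 50 0; 0 0 0 46 0; 0 10 -30 0 3; 0 10 -40 0 3'; python3 -m jog '0 10 -37 0 3; 0 0 -8 0 1.5; 0 0 0 0 0; 0 0 0 0 0; 0 0 0 0 0'
```

```text
time_s: 24.3
tcp_pos: [0.4596, 0.3344, 0.2362]
ee_rot: [[-0.033, -0.999, -0.0], [-0.999, 0.033, 0.001], [-0.001, 0.0, -1.0]]
wrist_force: [-0.3, -0.2, -6.1]
gripper_width: 0.077
gripper_force: 30.0
time_s: 24.92
tcp_pos: [0.4697, 0.2905, 0.2358]
ee_rot: [[0.044, -0.999, -0.0], [-0.999, -0.044, 0.0], [-0.0, 0.0, -1.0]]
wrist_force: [-0.2, -0.7, -5.7]
gripper_width: 0.08
gripper_force: 30.0
```

```bash
python3 -m jog '0 20 0 0 0; 0 30 1 0 0; 0 30 1 0 0; 0 30 1 0 0; 0 18 1 0 0'; python3 -m jog '0 0 0 0 0; 0 0 0 0 0'
python3 - <<'E'
from h import *
t=cam("top");s=cam("side")
a=crop(t,150,110,225,190,5.3);b=crop(s,215,110,290,200,5.3)
m=np.zeros((480,800,3),np.uint8);m[:a.shape[0],:397]=a[:,:397];m[:b.shape[0],400:797]=b[:,:397];cv2.imwrite("pics/g7.png",m)
E
```

```text
time_s: 25.55
tcp_pos: [0.5993, 0.2944, 0.2351]
ee_rot: [[0.043, -0.999, 0.0], [-0.999, -0.043, -0.0], [0.0, -0.0, -1.0]]
wrist_force: [0.8, 0.4, -5.9]
gripper_width: 0.076
gripper_force: 30.0
time_s: 25.8
tcp_pos: [0.5969, 0.2939, 0.2353]
ee_rot: [[0.043, -0.999, -0.002], [-0.999, -0.043, -0.001], [0.001, 0.002, -1.0]]
wrist_force: [-0.6, -0.4, -5.5]
gripper_width: 0.078
gripper_force: 30.0
```

View pics/g7.png

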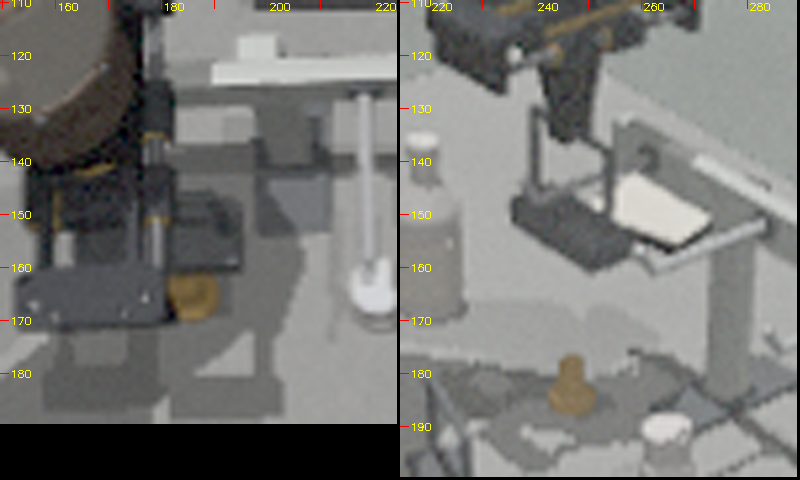

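The hook0 rod passes through the opening (tip at side (545,195) in the crop) and the weight hangs level. Lowering until the force comes off.

```bash
python3 -m jog '0 0 0 -15 0; 0 0 0 -13 0; 0 0 0 0 0; 0 0 0 0 0'|grep -E 'tcp|wrist|width'; for i in 1 2 3; do python3 -m jog '0 0 0 -2 0; 0 0 0 0 0'|grep -E 'tcp|wrist|width'; done
```

```text
tcp_pos: [0.5981, 0.2937, 0.208]
wrist_force: [0.4, 0.4, -5.6]
gripper_width: 0.077
tcp_pos: [0.5979, 0.2936, 0.2061]
wrist_force: [0.9, 0.4, -5.7]
gripper_width: 0.075
tcp_pos: [0.5977, 0.2936, 0.2038]
wrist_force: [-1.0, -0.1, -5.3]
gripper_width: 0.081
tcp_pos: [0.5981, 0.2937, 0.2024]
wrist_force: [-0.5, -0.3, -4.6]
gripper_width: 0.075
```

```bash
for i in 1 2 3; do python3 -m jog '0 0 0 -1 0; 0 0 0 0 0'|grep -E 'tcp|wrist|width'; done
```

```text
tcp_pos: [0.5981, 0.2937, 0.2022]
wrist_force: [-1.6, -0.8, 0.5]
gripper_width: 0.08
tcp_pos: [0.5981, 0.2937, 0.2021]
wrist_force: [-3.6, -0.8, 5.3]
gripper_width: 0.076
tcp_pos: [0.5982, 0.2937, 0.2021]
wrist_force: [-4.9, -1.2, 7.8]
gripper_width: 0.076
```

Contact. Opening only a little so the outer finger stays clear of the hook's tip, then up.

```bash
python3 -m jog '0.3 0 0 1 0; 0.3 0 0 0 0; 0.3 0 0 0 0; 0.3 0 0 0 0; 0.3 0 0 0 0'; python3 -m jog '0.3 0 0 15 0; 0.3 0 0 45 0; 0.6 -40 0 30 -2; 0.6 -50 -20 0 -5; 0.6 -47 -20 0 -5'; python3 -m jog '0.6 0 0 0 0';  python3 - <<'E'
from h import *
import pickle
t=cam("top");s=cam("side");pickle.dump((t,s),open("c4.pkl","wb"))
s0=pickle.load(open("c0.pkl","rb"))[1]
d=np.abs(s["pixels"].astype(int)-s0["pixels"]).sum(2)
for n,(u0,v0,u1,v1) in dict(B=(213,176,235,213),C=(230,198,264,234),D=(258,215,292,258)).items(): print(n,d[v0:v1,u0:u1].mean())
m=(s["pixels"].max(2)<105)[120:175,225:265]; print("\n".join("".join("#" if x else "." for x in r_) for r_ in m[::1]))
E
```

```text
time_s: 28.52
tcp_pos: [0.6002, 0.2944, 0.2023]
ee_rot: [[0.043, -0.999, 0.006], [-0.999, -0.043, 0.002], [-0.002, -0.007, -1.0]]
wrist_force: [2.7, -0.1, 5.5]
gripper_width: 0.3
gripper_force: 2.8
time_s: 29.15
tcp_pos: [0.4593, 0.2532, 0.2903]
ee_rot: [[-0.169, -0.986, -0.0], [-0.986, 0.169, 0.0], [-0.0, 0.0, -1.0]]
wrist_force: [-0.3, 1.3, 1.4]
gripper_width: 0.545
gripper_force: 0.0
time_s: 29.28
tcp_pos: [0.458, 0.252, 0.291]
ee_rot: [[-0.165, -0.986, -0.001], [-0.986, 0.165, 0.001], [-0.0, 0.001, -1.0]]
wrist_force: [-0.4, 1.5, -0.3]
gripper_width: 0.582
gripper_force: 0.0
B 63.2014742014742
C 34.92565359477124
D 11.127222982216143
..#######...............................
..#######...............................
..######................................
..######................................
..######................................
..######................................
..######................................
..######................................
..#####.................................
..#####.................................
..#####.................................
..#
[... 1100 characters left out ...]
..#
##.........####################...##....
#..........####################....##...
##..........###################.....##..
##...........####################....#..
##.............###################......
##..............##################......
##................################......
##.................################.....
##...................#############......
###...................###########.......
###.....................#######.........
##.......................###............
........................................
........................................
........................................
........................................
........................................
```

A hangs on hook0 (mask: bar (240,139)–(254,147)). The B and C differences may be only shadow, so comparing masks before reaching for B.

```bash
cat > cmp.py <<'E'
import sys
from h import *
import pickle
s0=pickle.load(open("c0.pkl","rb"))[1]
B=dict(A=(188,158,210,196),B=(213,176,235,213),C=(230,198,264,234),D=(258,215,292,258))
def e(p):
    g=cv2.GaussianBlur(cv2.cvtColor(p,cv2.COLOR_RGB2GRAY),(3,3),0); l=np.log(g.astype(np.float32)+5)
    return np.hypot(cv2.Sobel(l,cv2.CV_32F,1,0),cv2.Sobel(l,cv2.CV_32F,0,1))
def shift(s,names):
    e0,e1=e(s0["pixels"]),e(s["pixels"])
    for n in names:
        u0,v0,u1,v1=B[n]; T=e0[v0:v1,u0:u1]; w=14
        R=cv2.matchTemplate(e1[v0-w:v1+w,u0-w:u1+w],T,cv2.TM_CCOEFF_NORMED); _,mx,_,l=cv2.minMaxLoc(R)
        print(n,"shift px",(l[0]-w,l[1]-w),"score %.2f"%mx)
if __name__=="__main__": shift(cam("side"),sys.argv[1])
E
python3 cmp.py BCD
python3 - <<'E'
import pickle;from cmp import *
t,s=pickle.load(open("c4.pkl","rb")); shift(s,"BCD")
E
```

```text
B shift px (0, 0) score 0.80
C shift px (0, 0) score 0.90
D shift px (0, 0) score 1.00
B shift px (0, 0) score 0.81
C shift px (0, 0) score 0.90
D shift px (0, 0) score 1.00
```

```bash
python3 -m jog '0.6 1 0 -60 -5.5; 0.6 0 0 -60 0; 0.6 0 0 -50 0; 0.6 0 0 0 0; 0.6 0 0 0 0'
```

```text
time_s: 30.05
tcp_pos: [0.4638, 0.2549, 0.1215]
ee_rot: [[-0.259, -0.966, 0.003], [-0.966, 0.259, 0.001], [-0.002, -0.002, -1.0]]
wrist_force: [0.2, 0.3, 1.0]
gripper_width: 0.602
gripper_force: 0.0
```

```bash
python3 -m jog '0.6 -3 -2 -20 0; 0.5 0 0 -20 0; 0.5 0 0 0 0; 0.5 0 0 0 0'; python3 -m jog '0.3 0 0 -1 0; 0 0 0 0 0; 0 0 0 0 0; 0 0 0 0 0; 0 0 0 0 0'; python3 -m jog '0 0 0 0 0; 0 0 0 0 0; 0 0 0 0 0; 0 0 0 10 0; 0 0 0 10 0'; python3 -m jog '0 0 0 0 0; 0 0 0 0 0'
```

```text
time_s: 30.55
tcp_pos: [0.4603, 0.2528, 0.0822]
ee_rot: [[-0.259, -0.966, 0.003], [-0.966, 0.259, 0.003], [-0.003, -0.002, -1.0]]
wrist_force: [-0.3, -0.1, -0.1]
gripper_width: 0.503
gripper_force: 0.0
time_s: 31.18
tcp_pos: [0.4591, 0.2518, 0.0791]
ee_rot: [[-0.26, -0.966, 0.001], [-0.966, 0.26, 0.0], [-0.0, -0.0, -1.0]]
wrist_force: [0.9, 0.2, 0.3]
gripper_width: 0.078
gripper_force: 30.0
time_s: 31.8
tcp_pos: [0.4582, 0.2512, 0.0991]
ee_rot: [[-0.26, -0.966, -0.002], [-0.966, 0.26, -0.001], [0.001, 0.001, -1.0]]
wrist_force: [-0.5, 0.4, -3.5]
gripper_width: 0.079
gripper_force: 30.0
time_s: 32.05
tcp_pos: [0.4585, 0.2514, 0.0989]
ee_rot: [[-0.26, -0.966, -0.001], [-0.966, 0.26, -0.0], [0.0, 0.0, -1.0]]
wrist_force: [-1.4, -0.3, -2.7]
gripper_width: 0.081
gripper_force: 30.0
```

```bash
python3 -m jog '0 0 0 40 0; 0 0 0 50 4; 0 0 0 48 4; 0 5 -40 0 4; 0 6 -40 0 5.4'; python3 -m jog '0 0 -8 0 0; 0 0 0 0 0; 0 0 0 0 0; 0 0 0 0 0'
```

```text
time_s: 32.67
tcp_pos: [0.4693, 0.1709, 0.2371]
ee_rot: [[0.045, -0.999, -0.0], [-0.999, -0.045, 0.001], [-0.001, 0.0, -1.0]]
wrist_force: [-0.0, 0.2, -4.2]
gripper_width: 0.079
gripper_force: 30.0
time_s: 33.17
tcp_pos: [0.4698, 0.1645, 0.2368]
ee_rot: [[0.042, -0.999, -0.0], [-0.999, -0.042, 0.0], [-0.0, 0.0, -1.0]]
wrist_force: [0.1, -0.5, -2.9]
gripper_width: 0.081
gripper_force: 30.0
```

```bash
python3 -m jog '0 22 0 0 0; 0 30 1 0 0; 0 30 1 0 0; 0 30 1 0 0; 0 20 1 0 0'; python3 -m jog '0 0 0 0 0; 0 0 0 -15 0; 0 0 0 -14 0; 0 0 0 0 0; 0 0 0 0 0'; for i in 1 2 ; do python3 -m jog '0 0 0 -2 0; 0 0 0 0 0'|grep -E 'tcp|wrist|width'; done;  for i in 1 2; do python3 -m jog '0 0 0 -1 0; 0 0 0 0 0'|grep -E 'tcp|wrist|width'; done
```

```text
time_s: 33.8
tcp_pos: [0.6031, 0.1684, 0.2362]
ee_rot: [[0.041, -0.999, -0.001], [-0.999, -0.041, -0.0], [0.0, 0.001, -1.0]]
wrist_force: [-0.7, -0.2, -2.5]
gripper_width: 0.081
gripper_force: 30.0
time_s: 34.42
tcp_pos: [0.6019, 0.1677, 0.2083]
ee_rot: [[0.041, -0.999, 0.001], [-0.999, -0.041, -0.0], [0.0, -0.001, -1.0]]
wrist_force: [0.3, -0.1, -2.6]
gripper_width: 0.082
gripper_force: 30.0
tcp_pos: [0.6018, 0.1676, 0.2062]
wrist_force: [0.7, 0.1, -3.2]
gripper_width: 0.079
tcp_pos: [0.6017, 0.1676, 0.2038]
wrist_force: [0.8, 0.2, -2.8]
gripper_width: 0.076
tcp_pos: [0.6018, 0.1676, 0.2029]
wrist_force: [-0.5, 0.2, -2.8]
gripper_width: 0.076
tcp_pos: [0.602, 0.1677, 0.2024]
wrist_force: [-0.3, -0.2, -1.0]
gripper_width: 0.079
```

```bash
python3 -m jog '0.3 0 0 0 0; 0.3 0 0 0 0; 0.3 0 0 0 0; 0.3 0 0 0 0; 0.3 0 0 0 0'; python3 -m jog '0.3 0 0 15 0; 0.3 0 0 45 0; 0.6 -45 -20 30 6; 0.6 -50 -20 0 6; 0.6 -46 -21 0 7.4'; python3 -m jog '0.6 0 0 0 0; 0.6 0 0 0 0'; python3 cmp.py CD
python3 - <<'E'
from h import *
s=cam("side")
m=(s["pixels"].max(2)<105)[135:190,230:290]; print("\n".join("".join("#" if x else "." for x in r_) for r_ in m[::1]))
E
```

```text
time_s: 36.05
tcp_pos: [0.6021, 0.1677, 0.2024]
ee_rot: [[0.041, -0.999, 0.001], [-0.999, -0.041, 0.0], [-0.0, -0.001, -1.0]]
wrist_force: [0.6, 0.4, 1.6]
gripper_width: 0.301
gripper_force: 0.7
time_s: 36.67
tcp_pos: [0.4595, 0.1061, 0.2933]
ee_rot: [[0.374, -0.927, 0.002], [-0.927, -0.374, 0.001], [-0.0, -0.002, -1.0]]
wrist_force: [0.6, 0.1, 0.0]
gripper_width: 0.55
gripper_force: 0.0
time_s: 36.92
tcp_pos: [0.4615, 0.107, 0.2932]
ee_rot: [[0.37, -0.929, 0.002], [-0.929, -0.37, 0.001], [-0.0, -0.003, -1.0]]
wrist_force: [0.2, 0.3, 0.3]
gripper_width: 0.591
gripper_force: 0.0
C shift px (0, 0) score 0.58
D shift px (0, 0) score 0.93
#############################...............................
##############.################.............................
##############.##################...........................
###################################.........................
############################....####........................
##########################......######......................
##########################...###########....................
##################.##########.
[... 2197 characters left out ...]
####..###################....
...............#####............####...###################..
...............#####.............#####..####################
.............#######.............#.####..###################
..........##########...........#.....#######################
.........#############.......#.......#######################
..........############.....#.........####################...
............##.########...........#####################.....
.............############.......#####################.......
..............############......####################........
................###########......##################.........
................#############...####################........
```

```bash
python3 -m jog '0.6 0 0 -60 0; 0.6 0 0 -60 0; 0.6 0 0 -50 0; 0.6 0 0 0 0; 0.6 0 0 0 0'
```

```text
time_s: 37.65
tcp_pos: [0.4628, 0.1076, 0.1234]
ee_rot: [[0.371, -0.929, 0.003], [-0.929, -0.371, 0.001], [0.0, -0.003, -1.0]]
wrist_force: [0.8, 0.5, 0.4]
gripper_width: 0.599
gripper_force: 0.0
```

```bash
python3 -m jog '0.6 -1 -1 -20 0; 0.5 0 0 -20 0; 0.5 0 0 0 0; 0.5 0 0 0 0'; python3 -m jog '0.3 0 0 0 0; 0 0 0 0 0; 0 0 0 0 0; 0 0 0 0 0; 0 0 0 0 0'; python3 -m jog '0 0 0 0 0; 0 0 0 0 0; 0 0 0 0 0; 0 0 0 10 0; 0 0 0 10 0'; python3 -m jog '0 0 0 0 0; 0 0 0 0 0'
```

```text
time_s: 38.15
tcp_pos: [0.4614, 0.1065, 0.084]
ee_rot: [[0.371, -0.929, 0.004], [-0.929, -0.371, 0.002], [-0.0, -0.004, -1.0]]
wrist_force: [-0.0, 0.5, 1.1]
gripper_width: 0.505
gripper_force: 0.0
time_s: 38.78
tcp_pos: [0.4603, 0.1058, 0.0821]
ee_rot: [[0.371, -0.929, 0.001], [-0.929, -0.371, 0.0], [0.0, -0.001, -1.0]]
wrist_force: [1.3, 0.2, 0.2]
gripper_width: 0.077
gripper_force: 30.0
time_s: 39.4
tcp_pos: [0.4589, 0.1052, 0.102]
ee_rot: [[0.37, -0.929, -0.002], [-0.929, -0.37, -0.001], [0.0, 0.002, -1.0]]
wrist_force: [0.7, 0.2, -3.1]
gripper_width: 0.079
gripper_force: 30.0
time_s: 39.65
tcp_pos: [0.4595, 0.1055, 0.1019]
ee_rot: [[0.37, -0.929, -0.001], [-0.929, -0.37, -0.0], [-0.0, 0.001, -1.0]]
wrist_force: [-0.1, 0.7, -3.0]
gripper_width: 0.077
gripper_force: 30.0
```

```bash
python3 -m jog '0 0 0 40 0; 0 0 0 50 -5; 0 0 0 46 -5; 0 7 -34 0 -5; 0 8 -34 0 -4.3'; python3 -m jog '0 0 0 0 0; 0 0 0 0 0; 0 0 0 0 0; 0 0 0 0 0'
```

```text
time_s: 40.28
tcp_pos: [0.4744, 0.0372, 0.2381]
ee_rot: [[0.041, -0.999, -0.0], [-0.999, -0.041, 0.001], [-0.001, 0.0, -1.0]]
wrist_force: [-0.1, -0.1, -4.1]
gripper_width: 0.078
gripper_force: 30.0
time_s: 40.78
tcp_pos: [0.4747, 0.0382, 0.2379]
ee_rot: [[0.044, -0.999, -0.0], [-0.999, -0.044, 0.0], [-0.0, 0.0, -1.0]]
wrist_force: [-0.4, 0.3, -3.4]
gripper_width: 0.078
gripper_force: 30.0
```

```bash
python3 -m jog '0 22 1 0 0; 0 30 1 0 0; 0 30 1 0 0; 0 30 1 0 0; 0 20 1 0 0'; python3 -m jog '0 0 0 0 0; 0 0 0 -15 0; 0 0 0 -14 0; 0 0 0 0 0; 0 0 0 0 0'; for i in 1 2 ; do python3 -m jog '0 0 0 -2 0; 0 0 0 0 0'|grep -E 'tcp|wrist|width'; done;  for i in 1 2 3; do python3 -m jog '0 0 0 -1 0; 0 0 0 0 0'|grep -E 'tcp|wrist|width'; done
```

```text
time_s: 41.4
tcp_pos: [0.6081, 0.0432, 0.2374]
ee_rot: [[0.043, -0.999, -0.0], [-0.999, -0.043, -0.0], [0.0, 0.0, -1.0]]
wrist_force: [0.0, -0.5, -3.8]
gripper_width: 0.078
gripper_force: 30.0
time_s: 42.02
tcp_pos: [0.6069, 0.0426, 0.2093]
ee_rot: [[0.043, -0.999, 0.001], [-0.999, -0.043, -0.0], [0.0, -0.001, -1.0]]
wrist_force: [-0.2, -0.7, -3.8]
gripper_width: 0.077
gripper_force: 30.0
tcp_pos: [0.6069, 0.0426, 0.2072]
wrist_force: [-0.0, 0.1, -3.7]
gripper_width: 0.076
tcp_pos: [0.6067, 0.0426, 0.2048]
wrist_force: [-0.5, -0.2, -2.8]
gripper_width: 0.082
tcp_pos: [0.6068, 0.0426, 0.2039]
wrist_force: [0.3, -0.3, -3.4]
gripper_width: 0.083
tcp_pos: [0.6068, 0.0427, 0.2029]
wrist_force: [1.4, -0.9, -3.1]
gripper_width: 0.081
tcp_pos: [0.607, 0.0426, 0.2024]
wrist_force: [-0.3, 0.1, -1.7]
gripper_width: 0.08
```

```bash
python3 -m jog '0.3 0 0 0 0; 0.3 0 0 0 0; 0.3 0 0 0 0; 0.3 0 0 0 0; 0.3 0 0 0 0'; python3 -m jog '0.3 0 0 15 0; 0.3 0 0 45 0; 0.6 -47 -29 30 2.8; 0.6 -48 -29 0 0; 0.6 -47 -29 0 0'; python3 -m jog '0.6 0 0 0 0; 0.6 0 0 0 0'; python3 cmp.py D
```

```text
time_s: 43.9
tcp_pos: [0.6072, 0.0426, 0.2024]
ee_rot: [[0.043, -0.999, 0.001], [-0.999, -0.043, 0.0], [0.0, -0.001, -1.0]]
wrist_force: [0.5, -0.0, 1.7]
gripper_width: 0.298
gripper_force: 0.6
time_s: 44.52
tcp_pos: [0.4638, -0.0449, 0.2932]
ee_rot: [[0.092, -0.996, 0.002], [-0.996, -0.092, 0.0], [-0.0, -0.002, -1.0]]
wrist_force: [-0.0, -0.3, 0.1]
gripper_width: 0.541
gripper_force: 0.0
time_s: 44.78
tcp_pos: [0.4656, -0.0442, 0.293]
ee_rot: [[0.091, -0.996, 0.002], [-0.996, -0.091, 0.0], [-0.0, -0.002, -1.0]]
wrist_force: [-0.5, -0.4, 0.4]
gripper_width: 0.596
gripper_force: 0.0
D shift px (0, 0) score 0.50
```

```bash
python3 -m jog '0.6 0 0 -60 0; 0.6 0 0 -60 0; 0.6 0 0 -50 0; 0.6 0 0 0 0; 0.6 0 0 0 0'|grep -E 'tcp|wrist'; python3 -m jog '0.6 -1 -1 -15 0; 0.5 0 0 -20 0; 0.5 0 0 0 0; 0.5 0 0 0 0'|grep -E 'tcp|wrist'; python3 -m jog '0.3 0 0 0 0; 0 0 0 0 0; 0 0 0 0 0; 0 0 0 0 0; 0 0 0 0 0'; python3 -m jog '0 0 0 0 0; 0 0 0 0 0; 0 0 0 0 0; 0 0 0 10 0; 0 0 0 10 0'; python3 -m jog '0 0 0 0 0; 0 0 0 0 0'
```

```text
tcp_pos: [0.4673, -0.0437, 0.1233]
wrist_force: [-0.3, 0.7, -0.5]
tcp_pos: [0.4659, -0.0448, 0.0888]
wrist_force: [0.7, 0.0, 0.3]
time_s: 46.58
tcp_pos: [0.4649, -0.0451, 0.0871]
ee_rot: [[0.092, -0.996, 0.002], [-0.996, -0.092, 0.0], [0.0, -0.002, -1.0]]
wrist_force: [1.1, 0.2, -0.5]
gripper_width: 0.079
gripper_force: 30.0
time_s: 47.2
tcp_pos: [0.462, -0.0455, 0.1062]
ee_rot: [[0.09, -0.996, -0.005], [-0.996, -0.09, -0.0], [-0.0, 0.005, -1.0]]
wrist_force: [0.4, 0.9, -6.1]
gripper_width: 0.079
gripper_force: 30.0
time_s: 47.45
tcp_pos: [0.4635, -0.0452, 0.1066]
ee_rot: [[0.091, -0.996, -0.001], [-0.996, -0.091, 0.0], [-0.0, 0.001, -1.0]]
wrist_force: [0.4, -0.3, -7.1]
gripper_width: 0.079
gripper_force: 30.0
```

D is the heavy one (bar at 89 mm), so I gripped it a bit deep. Setting it back down and regripping 4 mm higher.

```bash
python3 -m jog '0 0 0 -12 0; 0 0 0 -6 0; 0 0 0 0 0; 0 0 0 -1 0; 0 0 0 0 0'|grep -E 'tcp|wrist'; python3 -m jog '0 0 0 -1 0; 0 0 0 0 0; 0.25 0 0 0 0; 0.25 0 0 0 0; 0.25 0 0 0 0'; python3 -m jog '0.25 0 0 4 0; 0.25 0 0 0 0; 0.25 0 0 0 0; 0 0 0 0 0; 0 0 0 0 0'; python3 -m jog '0 0 0 0 0; 0 0 0 0 0; 0 0 0 0 0; 0 0 0 10 0; 0 0 0 10 0'; python3 -m jog '0 0 0 0 0; 0 0 0 0 0'
```

```text
tcp_pos: [0.4641, -0.0452, 0.0879]
wrist_force: [0.1, -0.5, -5.7]
time_s: 48.7
tcp_pos: [0.4647, -0.0451, 0.0874]
ee_rot: [[0.092, -0.996, 0.001], [-0.996, -0.092, 0.0], [0.0, -0.002, -1.0]]
wrist_force: [-0.3, 0.3, 0.6]
gripper_width: 0.235
gripper_force: 0.0
time_s: 49.32
tcp_pos: [0.4641, -0.0452, 0.0908]
ee_rot: [[0.091, -0.996, -0.0], [-0.996, -0.091, -0.0], [0.0, 0.0, -1.0]]
wrist_force: [1.5, 0.2, 0.3]
gripper_width: 0.102
gripper_force: 0.7
time_s: 49.95
tcp_pos: [0.4628, -0.0454, 0.1106]
ee_rot: [[0.091, -0.996, -0.003], [-0.996, -0.091, -0.0], [-0.0, 0.003, -1.0]]
wrist_force: [0.2, 0.8, -5.8]
gripper_width: 0.077
gripper_force: 30.0
time_s: 50.2
tcp_pos: [0.4637, -0.0452, 0.1107]
ee_rot: [[0.091, -0.996, -0.001], [-0.996, -0.091, 0.0], [-0.0, 0.001, -1.0]]
wrist_force: [-0.5, 0.2, -5.6]
gripper_width: 0.078
gripper_force: 30.0
```

```bash
python3 -m jog '0 0 0 37 0; 0 0 0 50 0; 0 0 0 40 0; 0 8 -20 0 -1.4; 0 8 -22 0 -1.4'; python3 -m jog '0 0 0 0 0; 0 0 0 0 0; 0 0 0 0 0'
```

```text
time_s: 50.82
tcp_pos: [0.4798, -0.0872, 0.2378]
ee_rot: [[0.042, -0.999, -0.0], [-0.999, -0.042, 0.001], [-0.001, 0.0, -1.0]]
wrist_force: [-0.1, 1.1, -6.7]
gripper_width: 0.079
gripper_force: 30.0
time_s: 51.2
tcp_pos: [0.4797, -0.0867, 0.2375]
ee_rot: [[0.043, -0.999, -0.001], [-0.999, -0.043, 0.0], [-0.0, 0.001, -1.0]]
wrist_force: [0.3, 1.4, -6.4]
gripper_width: 0.072
gripper_force: 30.0
```

```bash
python3 -m jog '0 22 1 0 0; 0 30 1 0 0; 0 30 1 0 0; 0 30 1 0 0; 0 20 1 0 0'|grep -E 'tcp|wrist|width'; python3 -m jog '0 0 0 0 0; 0 0 0 -15 0; 0 0 0 -14 0; 0 0 0 0 0; 0 0 0 0 0'|grep -E 'tcp|wrist|width'; for i in 1 2 ; do python3 -m jog '0 0 0 -2 0; 0 0 0 0 0'|grep -E 'tcp|wrist|width'; done;  for i in 1 2 3; do python3 -m jog '0 0 0 -1 0; 0 0 0 0 0'|grep -E 'tcp|wrist|width'; done
```

```text
tcp_pos: [0.6135, -0.0814, 0.2372]
wrist_force: [0.2, -0.2, -5.6]
gripper_width: 0.078
tcp_pos: [0.6121, -0.0824, 0.2091]
wrist_force: [0.5, 0.7, -6.0]
gripper_width: 0.079
tcp_pos: [0.6121, -0.0822, 0.207]
wrist_force: [-0.1, -0.3, -6.2]
gripper_width: 0.075
tcp_pos: [0.612, -0.0822, 0.2046]
wrist_force: [0.4, 0.2, -6.4]
gripper_width: 0.079
tcp_pos: [0.6122, -0.0822, 0.2039]
wrist_force: [0.1, -0.1, -6.1]
gripper_width: 0.079
tcp_pos: [0.6123, -0.0822, 0.2035]
wrist_force: [-0.6, 0.3, -2.2]
gripper_width: 0.076
tcp_pos: [0.6123, -0.0823, 0.2032]
wrist_force: [-2.8, 1.0, 3.0]
gripper_width: 0.077
```

```bash
python3 -m jog '0.3 0 0 0 0; 0.3 0 0 0 0; 0.3 0 0 0 0; 0.3 0 0 0 0; 0.3 0 0 0 0'; python3 -m jog '0.3 0 0 15 0; 0.3 0 0 45 0; 0.6 -50 0 30 0; 0.6 -60 0 10 0; 0.6 -60 10 0 0'; python3 -m jog '0.6 -20 55 0 0; 0.6 -20 58 0 0; 0.6 -10 60 0 0;  0.6 0 60 0 0; 0.6 0 60 0 0'; python3 -m jog '0.6 0 60 0 0; 0.6 0 60 0 0; 0.6 0 0 0 0';python3 - <<'E'
from h import *
import pickle
t=cam("top");s=cam("side");pickle.dump((t,s),open("c5.pkl","wb"))
a=crop(t,150,105,425,210,2.9);b=crop(s,215,115,415,335,1.0)
b=crop(s,225,120,415,275,1.9)
c=crop(s,225,120,345,220,2.7); d=crop(s,300,230,410,335,2.5)
m=np.zeros((600,800,3),np.uint8);m[:a.shape[0],:a.shape[1]]=a
m[310:310+c.shape[0],:c.shape[1]]=c; m[310:310+d.shape[0],340:340+d.shape[1]]=d; cv2.imwrite("pics/end.png",m)
E
```

```text
time_s: 54.32
tcp_pos: [0.6125, -0.0823, 0.2023]
ee_rot: [[0.043, -0.999, 0.001], [-0.999, -0.043, -0.0], [0.0, -0.001, -1.0]]
wrist_force: [0.3, 0.2, 3.0]
gripper_width: 0.302
gripper_force: 1.6
time_s: 54.95
tcp_pos: [0.4407, -0.0724, 0.3031]
ee_rot: [[0.042, -0.999, 0.002], [-0.999, -0.042, 0.0], [-0.0, -0.002, -1.0]]
wrist_force: [-0.9, 1.1, 1.0]
gripper_width: 0.545
gripper_force: 0.0
time_s: 55.58
tcp_pos: [0.3913, 0.2226, 0.3029]
ee_rot: [[0.043, -0.999, 0.001], [-0.999, -0.043, 0.001], [-0.001, -0.001, -1.0]]
wrist_force: [1.1, 0.4, 0.3]
gripper_width: 0.603
gripper_force: 0.0
time_s: 55.95
tcp_pos: [0.3916, 0.344, 0.301]
ee_rot: [[0.046, -0.999, -0.001], [-0.999, -0.046, -0.001], [0.001, 0.001, -1.0]]
wrist_force: [-0.2, 0.7, 0.1]
gripper_width: 0.598
gripper_force: 0.0
```

View pics/end.png

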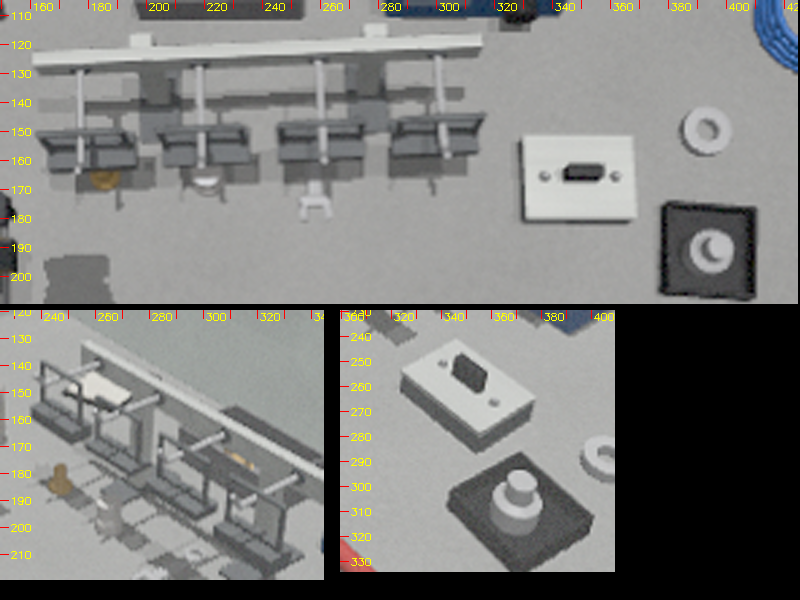

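All four weights hang near mid-bar on hooks 0–3, at top-view pixels (80,135), (203,130), (322,128) and (443,118) in the montage. The cover is flush, the cell is upright in the tray, and the bystanders are in place. Handing in.

```bash
python3 -c "
from station import r
print(r.finish_job())"
```

```text
the job is handed in; nothing more can be done
None
```

The job is handed in at about 56 s of robot time: the final camera views show the load cell upright in the tray, the cover flush on the fixture, and all four test weights hanging near mid-bar, one to a hook; the verdict itself was not reported back.

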